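Load the sample shaker, set its mode screw and start it

TASK

Put all the square white sample bottles into the shaker's open tub, lying or standing on its floor and not heaped up; then take the flat screwdriver from its stand and use it to turn the slotted mode switch on the controller a quarter turn clockwise, to its stop, and hang the screwdriver back upright in its stand with the collar down on the top. Then flip the guard cover up and back until it stays open by itself, press the start button beneath it fully in, and leave the guard open, without disturbing the other things on the bench.

Things in the scene. Friction and masses are not known exactly. Their poses are not given: they have to be found in the camera images.
- tub: Laboratory shaker: white base with an open steel tub on top, fixed. Origin on the bench under its centre. The tub is 180 mm (x) by 210 mm (y) outside, walls 5 mm, inner floor 50 mm and rim 105 mm above the bench.
- panel: Shaker controller: flat grey box, fixed, 170 mm (x) by 230 mm (y), flat top 60 mm above the bench, origin on the bench under its centre. On its top, the slotted mode switch at (x, y) = (-15, 65) mm and the guarded start button at (12, -60) mm; small display and lamps behind are not used.
- switch_slot (a point): Mode switch: steel disc 44 mm across on the controller's top, standing 13 mm above it, with one straight slot across its middle, 5 mm wide, 22 mm long, 8 mm deep. This point is on the turning axis at the level of the disc's upper face (the slot's floor is 8 mm below); its x runs along the slot, z up; it turns with the disc.
- switch (a joint): Angle of the mode switch, rad: 0 = slot along the panel's x; grows as it turns clockwise seen from above; hard stop at 1.57, a quarter turn on. Starts at 0 to 0.12. Stiff: 0.06 N m of friction, stays where it is left.
- guard_hinge (a point): Middle of the hinge of the grey guard cover over the start button: 30 mm above the controller's top, axis along the panel's y, at (66, -60) mm in the panel's x, y. Turns with the guard: its -x runs along the cover from the hinge to the tab.
- guard_tab (a point): Grip point on the guard's tab: a bar 12 mm wide (along y), 8 mm thick, sticking out 31 mm from the middle of the cover's free edge, in the plane of the cover. The point lies on the tab's middle line, 100 mm from the hinge, 22 mm beyond the cover's edge, 9 mm short of the tab's end. With the guard shut it is 30 mm above the controller's top. The cover is 78 mm long and 56 mm wide with 20 mm high skirts.
- guard (a joint): Guard angle, rad: 0 = shut flat over the button; grows as the tab is lifted and swung back over the hinge; stop at 2.1. Nearly free hinge: falls shut below about 1.6, falls back open and stays beyond about 1.75.
- start_top (a point): Centre of the upper face of the start button under the guard: grey round push button 28 mm across, its face 22 mm above the controller's top, z up (out of the button).
- start (a joint): Travel of the start button, m: 0 = out, 0.006 = fully in; springs back; about 5 N to push it fully in.
- stand: White plastic screwdriver stand, fixed, 60 x 60 mm, 85 mm high, open below its top plate. Origin on the bench under its centre.
- stand_hole (a point): Centre of the stand's square hole, 22 x 22 mm, straight down through its 14 mm thick top plate, at the level of the upper face (85 mm above the bench); 79 mm free below it.
- driver_grip (a point): Flat screwdriver, centre of its handle's usual grip, 128 mm above the blade's tip. Black handle 80 mm long, 32 mm wide (along x) and 18 mm thick (along y), its top 163 mm above the tip; round collar 38 mm across and 8 mm high under the handle (75 mm above the tip); steel shaft 10 mm thick. About 120 g. z runs up from tip to handle. At the start it hangs upright in the stand, the collar resting on the stand's top, at any yaw.
- driver_tip (a point): Tip of the screwdriver's blade (middle of its end edge); blade 15 mm wide along x, 3 mm thick along y, 14 mm long; same axes as driver_grip.
- filters: Bystander: neat stack of four white and blue cartons, 60 x 72 mm, 82 mm high, fixed, origin on the bench under its centre. It stands either right of the controller or between tub and controller at the back, and the screwdriver stand at the other place.
- bottle0_c (a point): Square white plastic sample bottle: body 38 x 38 mm and 54 mm high, round screw cap 28 mm across on top, 76 mm high in all, about 90 g. This point is on its middle line, half-way up (38 mm above its underside); z runs up to the cap, x and y are square to the body's flat sides. Stands upright on the bench at the start. 3 to 5 such bottles are present, the others are None.
- bottle1_c (a point): Square white plastic sample bottle: body 38 x 38 mm and 54 mm high, round screw cap 28 mm across on top, 76 mm high in all, about 90 g. This point is on its middle line, half-way up (38 mm above its underside); z runs up to the cap, x and y are square to the body's flat sides. Stands upright on the bench at the start. 3 to 5 such bottles are present, the others are None.
- bottle2_c (a point): Square white plastic sample bottle: body 38 x 38 mm and 54 mm high, round screw cap 28 mm across on top, 76 mm high in all, about 90 g. This point is on its middle line, half-way up (38 mm above its underside); z runs up to the cap, x and y are square to the body's flat sides. Stands upright on the bench at the start. 3 to 5 such bottles are present, the others are None.
- bottle3_c (a point): Square white plastic sample bottle: body 38 x 38 mm and 54 mm high, round screw cap 28 mm across on top, 76 mm high in all, about 90 g. This point is on its middle line, half-way up (38 mm above its underside); z runs up to the cap, x and y are square to the body's flat sides. Stands upright on the bench at the start. 3 to 5 such bottles are present, the others are None.
- bottle4_c (a point): Square white plastic sample bottle: body 38 x 38 mm and 54 mm high, round screw cap 28 mm across on top, 76 mm high in all, about 90 g. This point is on its middle line, half-way up (38 mm above its underside); z runs up to the cap, x and y are square to the body's flat sides. Stands upright on the bench at the start. 3 to 5 such bottles are present, the others are None.
- jar: Bystander: amber glass jar, 52 mm across, 75 mm high, origin at the centre of its underside. Leave it.
- beaker: Bystander: glass beaker, 66 mm across, 80 mm high, origin at the centre of its underside. Leave it.
- scoop: Bystander: steel spoon-shaped scoop lying on the bench, 180 mm long along x, 52 mm across the bowl, origin on the bench under its middle. Leave it.
- tipbox: Bystander: closed blue plastic box, 85 (x) x 60 (y) x 45 mm high, origin under its centre. Leave it.
- carton: Bystander: flat cardboard carton, 50 (x) x 110 (y) x 30 mm high, origin under its centre. Leave it.

How it is judged:
By the outcome, as a careful person would: the job done as asked, in the order asked, and still so for the second after the job is handed in, with the robot touching nothing.
Of bottle0, bottle1, bottle2, bottle3, bottle4 only 3 to 5 are there at a start; the rules pass over those that are not, and their reading is None.
At some moment in a run one of bottle0, bottle1, bottle2, bottle3, bottle4 may be knocked a few centimetres aside while the robot is not near it.
It also fails if it takes over 210 s, if anything falls off the work surface, if the arm or the gripper's body presses on something with over 40 N, if the wrist force passes 120 N, or if a joint passes its speed limit or range.

ROBOT

A 6-joint arm with a two-finger parallel gripper is mounted at the origin on the work surface. World frame = base frame: x ahead of the robot, y to its left, z up, the work surface at z = 0. Lengths are in m, angles in rad, forces in N, time in s.
With the tool pointing down it reaches from about 0.225 to 0.875 m from the base axis. Payload 3.4 kg.
Tool frame: the origin (TCP) lies at the very end of the fingers, on their centre line; the grasp point (between the pads) lies 19 mm behind it (grip_depth is the distance from the TCP to the grasp point, in m); x points along the fingers, z is the direction in which the jaws open and shut, and the axes are right-handed (so a half turn about x gives the same grasp; the last joint's range is limited). The gripper opens to 85 mm and grips with 20 to 120 N. Pads are 22 mm wide; open, the fingers measure 114 mm over their backs; the gripper's body (76 mm by 85 mm) begins 54 mm behind the grasp point. The pads swing forward as they close: fully open they stand 13 mm farther back than shut.
Start: joints at [1.064, 0.276, 1.505, -0, 1.361, -0.121], TCP at [0.216, 0.533, 0.231] pointing down, gripper open.
Joint ranges: [-2.89, 2.89], [-0.75, 2.08], [0.22, 2.7], [-1.18, 4.32], [0.11, 2.71], [-2.7, 2.7]. Speed limits (rad/s): [2.57, 2.57, 3.14, 3.14, 3.14, 3.14].

INTERFACE

Orientations are given as a unit quaternion [w, x, y, z].
In Python, from rig import get_state, get_image, sign_off, grip_depth gives the robot as it stands. The module is installed in compiled form; this text tells all that it offers.
- The arm moves only by the tool arm_command, never from a script. Its argument "series" is a list of rows, each an object with "dp": the shift along the tool's x, y, z scaled (see below), a list of three; "angular": the turn, a rotation vector about the tool's x, y, z scaled (see below), a list of three; "gripper": the finger opening in mm, from 0 to 85.4. A call has exactly 8 rows; each row shifts and turns the pose as measured when the row begins, along the tool's axes as they then stand; what a row does not reach is not made up. The controller multiplies each number of a shift by 0.12 m and each number of a turn by 90 degrees. A row lasts 1/8 s, in which the tool goes at most 62.5 mm and 10.7 degrees, less where a joint would pass 70% of its speed; a pose out of reach is approached as far as the arm can. A call with a number of a shift or a turn outside -1 to 1 is refused whole. A call with a gripper value outside its range is refused whole. The fingers move at their own pace and stop on an object; "grip_force" is the grip in N (left out, the last holds). Time passes only in rows, so rows that do not move let the fingers close, or fill a call up. It gives the time, the measured TCP pose, the force and the opening at its end, in the units of the state.
- get_state(): the state, without advancing time (a new reading comes with each control period).
- get_image(name): name is "side" or "top"; returns a dict with "image" (384x512x3 uint8, blue, green, red), "depth" (384x512 float32, m along the optical axis (not along the pixel's ray), 0 where there is no reading), "mtx" (3x3 intrinsics, pixels), "k1" (the pictures are not rectified: a ray, as slopes to the right and down, at radius r is drawn at 1 + k1 r^2 times it, then the intrinsics apply), "view" (4x4, takes a point from world to camera coordinates). Camera axes: x right, y up, looking along -z (the intrinsics and any distortion apply to the point x, -y, -z); pixel columns grow to the right and rows downward; lengths in m; the calibration is good to about 2 mm. A picture is of the moment at which its call begins.
- sign_off(): hands the job in, once; it reports no verdict.
The state is a dict: "clock": time; "qpos": joint angles; "qd": joint speeds; "effort": joint torques, N m; "position": TCP position; "ee_rot": TCP orientation; "contact_force": force on the tool from outside, world axes, zero at the start; "moment": the same for the moment, N m; "width": finger opening in m.
Only numpy, scipy, OpenCV 4.12 (cv2) and the standard library are available. Lean on these libraries where they do the work, as an engineer would, in place of code of your own. Each camera call takes 0.05 s, during which the arm holds its last target. There are 200 camera calls.

## Working session

There is one attempt and no reset: what is moved stays moved. The work goes in short steps, Python scripts to look and compute and a tool call to move; the robot and the scene stay as the last step left them, time stands still between calls to the robot, and variables do not carry over. Pictures are saved under pics/ and viewed, about 12 in all and at most 16, crops included, and the job is handed in when it is done.

Besides the shell and the picture viewer there is one more tool, called after "Emit:" as a command line: name --argument value ..., lists and objects as JSON in quotes. arm_command: Moves the arm, as the interface text tells. Its arguments: {"type":"object","properties":{"series":{"type":"array","items":{"type":"object","properties":{"dp":{"type":"array","items":{"type":"number"}},"angular":{"type":"array","items":{"type":"number"}},"gripper":{"type":"number"}}}},"grip_force":{"type":"number"}},"required":["series"]}

```bash
mkdir -p pics; cat > h.py <<'E'
import numpy as np, cv2
from rig import get_state, get_image, sign_off, grip_depth
from scipy.spatial.transform import Rotation as R
def grab(n):
    d=get_image(n); np.savez('last_%s.npz'%n,**d); return d
def ray(d,u,v):
    M=d['mtx']; x=(u-M[0,2])/M[0,0]; y=(v-M[1,2])/M[1,1]
    k=d['k1']; a,b=x,y
    for _ in range(20):
        s=1+k*(a*a+b*b); a,b=x/s,y/s
    V=d['view']; Rm=V[:3,:3]; c=-Rm.T@V[:3,3]
    return c, Rm.T@np.array([a,-b,-1.0])
def onplane(d,u,v,z):
    c,r=ray(d,u,v); return c+r*(z-c[2])/r[2]
def proj(d,p):
    V=d['view']; q=V[:3,:3]@np.asarray(p)+V[:3,3]; a,b=q[0]/-q[2],-q[1]/-q[2]
    s=1+d['k1']*(a*a+b*b); M=d['mtx']; return np.array([M[0,0]*a*s+M[0,2],M[1,1]*b*s+M[1,2]])
def cloud(d):
    h,w=d['depth'].shape; M=d['mtx']; v,u=np.mgrid[0:h,0:w]
    x=(u-M[0,2])/M[0,0]; y=(v-M[1,2])/M[1,1]; a,b=x,y
    for _ in range(15):
        s=1+d['k1']*(a*a+b*b); a,b=x/s,y/s
    V=d['view']; Rm=V[:3,:3]; c=-Rm.T@V[:3,3]
    D=d['depth'][...,None]
    return (np.stack([a,-b,-np.ones_like(a)],-1)*D)@Rm+c
def rot():
    s=get_state(); w,x,y,z=s['ee_rot']; return np.array(s['position']),R.from_quat([x,y,z,w])
def delta(dw):
    p,r=rot(); return r.inv().apply(dw)
E
python3 - <<'E'
from h import *
for n in('top','side'):
    d=grab(n); cv2.imwrite('pics/%s0.png'%n,cv2.resize(d['image'],(800,600)))
    V=d['view']; print(n,-V[:3,:3].T@V[:3,3],d['mtx'],d['k1'],(d['depth']>0).mean())
s=get_state();print(s,grip_depth); p,r=rot(); print(r.as_matrix().round(3))
E
```

```text
top [ 0.37573621 -0.10223868  1.32879653] [[468.97817376   0.         259.90167029]
 [  0.         468.97817376 194.19766641]
 [  0.           0.           1.        ]] 0.018096644901913587 0.9961039225260416
side [0.26402887 0.46551377 0.83665516] [[349.44572516   0.         248.10297011]
 [  0.         349.44572516 190.62699999]
 [  0.           0.           1.        ]] -0.020640164117878695 0.99603271484375
{'clock': 0.1, 'qpos': array([ 1.06400241e+00,  2.76538915e-01,  1.50603598e+00, -1.48175176e-05,
        1.36070484e+00, -1.20939880e-01]), 'qd': array([ 0.00025301, -0.00022196, -0.00267331,  0.00090556, -0.00052545,
        0.00080238]), 'effort': array([ 5.13583982e-04, -4.17701519e+01, -2.46401989e+01, -1.93897758e-04,
        5.83069981e-03,  9.03137106e-06]), 'position': array([0.21614136, 0.5323046 , 0.2305104 ]), 'ee_rot': array([ 0.58605996, -0.39513369,  0.58711806,  0.39458266]), 'contact_force': array([-0.21133627, -0.70365748, -0.23273752]), 'moment': array([0.05061937, 0.05086404, 0.02822142]), 'width': 0.08506599972954931} 0.0187
[[-0.001 -0.926  0.376]
 [-0.001  0.376  0.926]
 [-1.     0.    -0.002]]
```

View pics/top0.png

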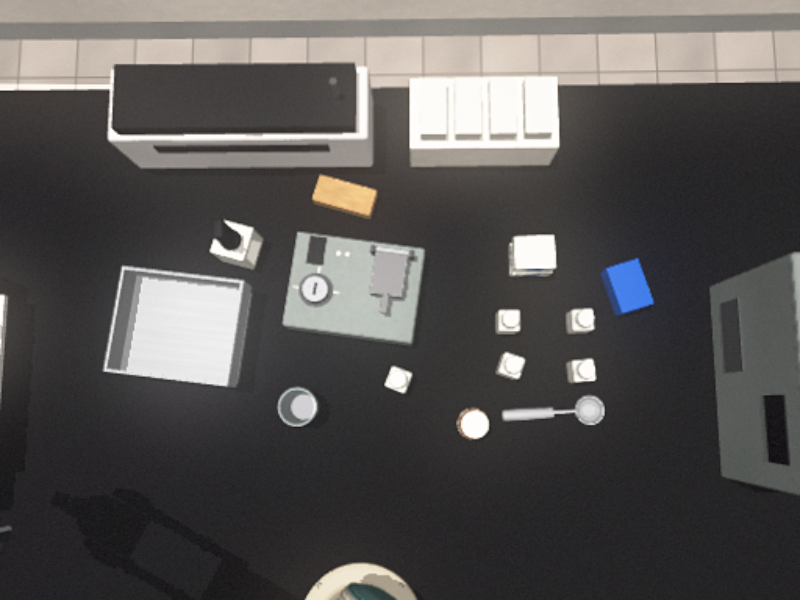

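View pics/side0.png

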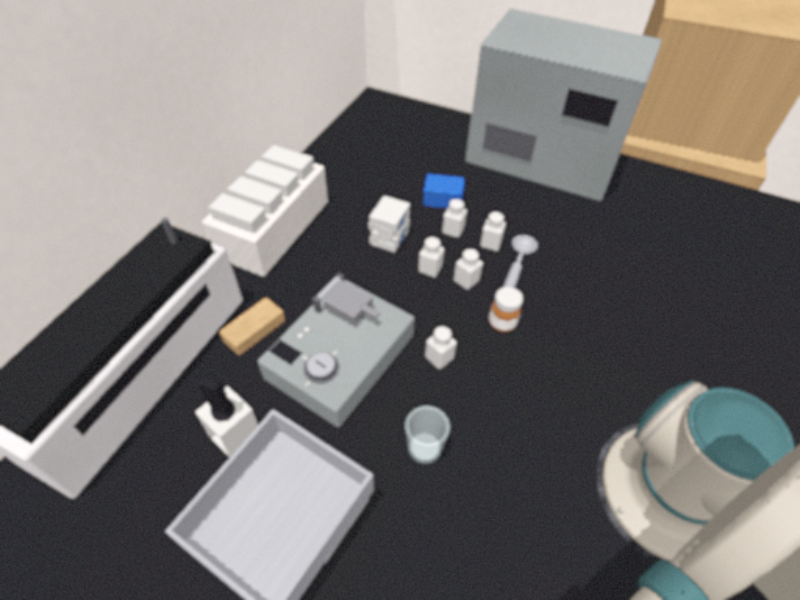

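Top view (800x600): five bottles at (508,321), (580,320), (512,365), (581,371), (398,379). The tub is at (178,327), the panel at (355,287), the stand and driver at (235,242), and the filters at (532,255). The side view agrees. Next I measure with the depth clouds.

```bash
cat > m.py <<'E'
from h import *
def clus(P,I,u0,v0,u1,v1): pass
def rect(P2):
    (c,s,a)=cv2.minAreaRect((P2*1000).astype(np.float32)); return np.round(c,1),np.round(s,1),round(a,1)
E
python3 - <<'E'
from m import *
L={n:dict(np.load('last_%s.npz'%n)) for n in('top','side')}
C={n:cloud(L[n]) for n in L}
T=C['top']; I=L['top']['image']
f=512/800
def box(n,u0,v0,u1,v1):
    sl=np.s_[int(v0*f):int(v1*f),int(u0*f):int(u1*f)]; return C[n][sl].reshape(-1,3),L[n]['image'][sl].reshape(-1,3)
def zsel(P,lo,hi): return P[(P[:,2]>lo)&(P[:,2]<hi)]
print('bench z',np.median(box('top',440,200,480,300)[0][:,2]))
for i,(u,v) in enumerate([(508,321),(580,320),(512,365),(581,371),(398,379)]):
    P,_=box('top',u-20,v-20,u+20,v+20)
    cap=zsel(P,.068,.085); allp=zsel(P,.045,.09)
    print('bottle',i,'cap',cap.mean(0).round(4),len(cap),rect(cap[:,:2]),'all',rect(allp[:,:2]), 'sh', rect(zsel(P,.045,.062)[:,:2]))
P,_=box('top',95,255,262,400); print('tub rim',rect(zsel(P,.098,.112)[:,:2]),'floor',np.median(zsel(P,.04,.06)[:,2]),rect(zsel(P,.045,.055)[:,:2]))
P,_=box('top',275,225,432,350); print('panel',rect(zsel(P,.053,.066)[:,:2]),np.median(zsel(P,.05,.066)[:,2]))
g=zsel(P,.082,.097); print('guard',rect(g[:,:2]),np.median(g[:,2]))
s=zsel(P,.068,.079); print('disc',rect(s[:,:2]))
P,_=box('top',200,205,270,275); print('stand',rect(zsel(P,.078,.092)[:,:2]));h=zsel(P,.162,.185);print('handle top',rect(h[:,:2]),len(h),np.median(h[:,2]))
P,_=box('top',500,225,565,285); print('filters',rect(zsel(P,.075,.09)[:,:2]))
for nm,b in dict(beaker=(275,380,325,430),jar=(452,400,494,444)).items():
    P,_=box('top',*b); h=zsel(P,.06,.09); print(nm,rect(h[:,:2]))
im=L['top']['image']
a=cv2.resize(im[140:220,175:280],(735,560),interpolation=cv2.INTER_CUBIC); cv2.imwrite('pics/p1.png',a)
E
```

```text
bench z 0.0004415310982638365
bottle 0 cap [ 0.5229 -0.2632  0.0764] 89 (array([ 523.3, -263.3]), array([26.2, 26.2]), 62.0) all (array([ 523.6, -263.9]), array([38.8, 38.7]), 89.3) sh (array([ 523.6, -263.9]), array([38.8, 38.7]), 89.3)
bottle 1 cap [ 0.5236 -0.3935  0.0769] 89 (array([ 523.8, -394.3]), array([27.1, 25.2]), 85.6) all (array([ 524.1, -392.5]), array([37.2, 41.9]), 0.2) sh (array([ 524.1, -392.5]), array([37.2, 41.9]), 0.2)
bottle 2 cap [ 0.4444 -0.2661  0.076 ] 88 (array([ 444.1, -266.7]), array([26.7, 24. ]), 89.2) all (array([ 444.9, -266.6]), array([38. , 38.2]), 70.8) sh (array([ 444.9, -266.6]), array([38. , 38.2]), 70.8)
bottle 3 cap [ 0.4357 -0.392   0.0768] 89 (array([ 435.8, -391.9]), array([27.1, 24. ]), 89.1) all (array([ 435.9, -392.7]), array([37.5, 38.6]), 6.8) sh (array([ 435.9, -392.7]), array([37.5, 38.6]), 6.8)
bottle 4 cap [ 0.4212 -0.0693  0.0765] 83 (array([421.1, -68.6]), array([24.2, 24. ]), 89.3) all (array([421.4, -69.7]), array([37.2, 37.6]), 68.0) sh (array([421.4, -69.7]), array([37.2, 37.6]), 68.0)
tub rim (array([511.9, 306.4]), array([212. , 179.7]), 82.8) floor 0.04976355517121256 (array([535. , 300.8]), array([207.2, 223.7]), 82.7)
panel (array([583.5,   8.1]), array([230.1, 170.2]), 81.8) 0.06009532106985549
guard (array([589.2, -54. ]), array([ 76.1, 114.2]), 82.6) 0.09243961072906215
disc (array([572.4,   0.7]), array([189.9, 138.7]), 86.8)
stand (array([662.8, 218.5]), array([61.7, 60.6]), 74.3)
handle top (array([661.2, 218.7]), array([29.2, 16.8]), 4.5) 88 0.1715212939965468
filters (array([ 638.2, -306.3]), array([70.2, 59.4]), 89.8)
beaker (array([375.8, 101.3]), array([63.5, 62.8]), 89.8)
jar (array([ 344.6, -199.1]), array([42.5, 44.3]), 89.5)
```

View pics/p1.png

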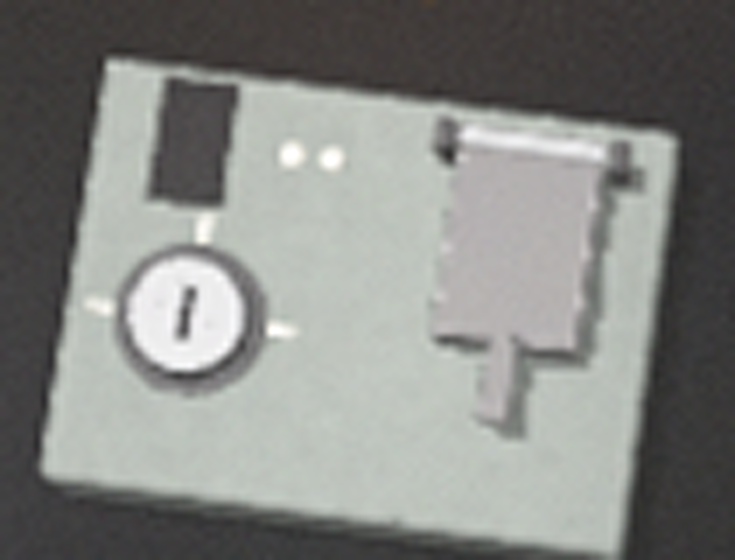

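The crop shows the disc at (185,313) with its slot nearly along the panel's x, and the tab at (497,400). Sizes and heights match the spec. I start moving towards bottle 4.

Emit:
arm_command --series '[{"dp":[0,-0.29,-0.33],"angular":[0,0,0],"gripper":85},{"dp":[0,-0.29,-0.33],"angular":[0,0,0],"gripper":85},{"dp":[0,-0.29,-0.33],"angular":[0,0,0],"gripper":85},{"dp":[0,-0.29,-0.33],"angular":[0,0,0],"gripper":85},{"dp":[0,-0.29,-0.33],"angular":[0,0,0],"gripper":85},{"dp":[0,-0.29,-0.33],"angular":[0,0,0],"gripper":85},{"dp":[0,-0.29,-0.33],"angular":[0,0,0],"gripper":85},{"dp":[0,-0.29,-0.33],"angular":[0,0,0],"gripper":85}]' --grip_force 40

```text
clock: 1.1
position: [0.3577, 0.1254, 0.2281]
ee_rot: [0.584, -0.398, 0.586, 0.397]
contact_force: [1.0, 0.7, -0.9]
width: 0.0854
```

```bash
cat > go.py <<'E'
# usage: go.py x y z phi  [mm, deg] -> total shift in tool units (0.12 m), turn units (90deg) keeping tool down
import sys; from h import *
def go(x,y,z,phi):
    p,r=rot(); M=r.as_matrix(); c,s=np.cos(np.radians(phi)),np.sin(np.radians(phi))
    G=np.array([[0,-s,c],[0,c,s],[-1,0,0.]])
    d=(np.array([x,y,z])/1000-p); st=get_state()
    print('t %.2f'%st['clock'],'pos',(p*1000).round(1),'phi %.1f'%np.degrees(np.arctan2(M[1,2],M[0,2])),'tilt %.2f'%np.degrees(np.arccos(-M[2,0])),'w %.1f'%(st['width']*1000),'F',st['contact_force'].round(1),'q6 %.2f'%st['qpos'][5])
    print(' to',(x,y,z,phi),'shift now-axes',(M.T@d/.12).round(3),'after turn',(G.T@d/.12).round(3),'|mm|',(np.linalg.norm(d)*1000).round(0),'turn',(R.from_matrix(M.T@G).as_rotvec()/(np.pi/2)).round(3))
if __name__=='__main__':
    a=list(map(float,sys.argv[1:]))
    for i in range(0,len(a),4): go(*a[i:i+4])
E
python3 go.py 421 -69.5 120 68
```

```text
t 1.10 pos [357.7 125.4 228.1] phi 68.4 tilt 0.23 w 85.4 F [ 1.   0.7 -0.9] q6 -1.04
 to (421.0, -69.5, 120.0, 68.0) shift now-axes [ 0.907 -1.087 -1.313] after turn [ 0.901 -1.097 -1.308] |mm| 232.0 turn [ 0.005 -0.003  0.   ]
```

Emit:
arm_command --series '[{"dp":[0,-0.275,-0.328],"angular":[0,0,0],"gripper":85},{"dp":[0,-0.275,-0.328],"angular":[0,0,0],"gripper":85},{"dp":[0,-0.275,-0.328],"angular":[0,0,0],"gripper":85},{"dp":[0,-0.275,-0.328],"angular":[0,0,0],"gripper":85},{"dp":[0.4,0,0],"angular":[0,0,0],"gripper":85},{"dp":[0.4,0,0],"angular":[0,0,0],"gripper":85},{"dp":[0.3,0,0],"angular":[0,0,0],"gripper":85},{"dp":[0,0,0],"angular":[0,0,0],"gripper":85}]'

```text
clock: 2.1
position: [0.425, -0.0821, 0.0931]
ee_rot: [0.586, -0.396, 0.587, 0.393]
contact_force: [-0.5, 1.2, 0.5]
width: 0.0849
```

```bash
python3 go.py 421 -69.5 17 68
```

```text
t 2.10 pos [425.  -82.1  93.1] phi 67.9 tilt 0.29 w 84.9 F [-0.5  1.2  0.5] q6 -1.53
 to (421.0, -69.5, 17.0, 68.0) shift now-axes [0.633 0.072 0.087] after turn [0.634 0.07  0.085] |mm| 77.0 turn [-0.001 -0.002  0.002]
```

Emit:
arm_command --series '[{"dp":[0,0.07,0.085],"angular":[0,0,0],"gripper":85},{"dp":[0.25,0,0],"angular":[0,0,0],"gripper":85},{"dp":[0.25,0,0],"angular":[0,0,0],"gripper":85},{"dp":[0.1,0,0],"angular":[0,0,0],"gripper":85},{"dp":[0,0,0],"angular":[0,0,0],"gripper":30},{"dp":[0,0,0],"angular":[0,0,0],"gripper":30},{"dp":[0,0,0],"angular":[0,0,0],"gripper":30},{"dp":[0,0,0],"angular":[0,0,0],"gripper":30}]'

```text
clock: 3.1
position: [0.4292, -0.0687, 0.0294]
ee_rot: [0.591, -0.402, 0.582, 0.388]
contact_force: [-0.7, 0.8, -1.2]
width: 0.0372
```

```bash
python3 - <<'E'
from h import *
c=np.array([511.9,306.4]);t=np.radians(-7.2);Q=np.array([[np.cos(t),-np.sin(t)],[np.sin(t),np.cos(t)]])
for a in[(56,48),(0,48),(-56,48),(56,-48),(-56,-48),(0,-48)]: print(a,(c+Q@a).round(1))
E
python3 go.py 574 347 190 82.8
```

```text
(56, 48) [573.5 347. ]
(0, 48) [517.9 354. ]
(-56, 48) [462.4 361. ]
(56, -48) [561.4 251.8]
(-56, -48) [450.3 265.8]
(0, -48) [505.9 258.8]
t 3.10 pos [429.2 -68.7  29.4] phi 68.0 tilt 1.38 w 37.2 F [-0.7  0.8 -1.2] q6 -1.50
 to (574.0, 347.0, 190.0, 82.8) shift now-axes [-1.346  0.149  3.663] after turn [-1.338 -0.763  3.588] |mm| 469.0 turn [-0.165 -0.003  0.015]
```

Emit:
arm_command --series '[{"dp":[-0.25,0,0],"angular":[0,0,0],"gripper":30},{"dp":[-0.4,0,0],"angular":[-0.06,0,0],"gripper":30},{"dp":[-0.4,0,0],"angular":[-0.06,0,0],"gripper":30},{"dp":[-0.3,0,0],"angular":[-0.04,0,0.015],"gripper":30},{"dp":[0,-0.1,0.45],"angular":[0,0,0],"gripper":30},{"dp":[0,-0.1,0.45],"angular":[0,0,0],"gripper":30},{"dp":[0,-0.1,0.45],"angular":[0,0,0],"gripper":30},{"dp":[0,-0.1,0.45],"angular":[0,0,0],"gripper":30}]'

```text
clock: 4.1
position: [0.5024, 0.1422, 0.1972]
ee_rot: [0.532, -0.467, 0.534, 0.463]
contact_force: [1.8, -0.1, -0.8]
width: 0.0371
```

```bash
python3 go.py 573.5 347 80 82.8
```

```text
t 4.10 pos [502.4 142.2 197.2] phi 82.2 tilt 0.43 w 37.1 F [ 1.8 -0.1 -0.8] q6 -1.28
 to (573.5, 347.0, 80.0, 82.8) shift now-axes [ 0.965 -0.353  1.778] after turn [ 0.977 -0.374  1.768] |mm| 246.0 turn [-0.007 -0.005  0.002]
```

Emit:
arm_command --series '[{"dp":[0,-0.09,0.45],"angular":[0,0,0],"gripper":30},{"dp":[0,-0.09,0.45],"angular":[0,0,0],"gripper":30},{"dp":[0,-0.09,0.45],"angular":[0,0,0],"gripper":30},{"dp":[0,-0.06,0.25],"angular":[0,0,0],"gripper":30},{"dp":[0,-0.02,0.1],"angular":[0,0,0],"gripper":30},{"dp":[0.2,0,0],"angular":[0,0,0],"gripper":30},{"dp":[0.1,0,0],"angular":[0,0,0],"gripper":30},{"dp":[0,0,0],"angular":[0,0,0],"gripper":30}]'

```text
clock: 5.1
position: [0.5721, 0.346, 0.157]
ee_rot: [0.529, -0.468, 0.535, 0.463]
contact_force: [0.1, 0.2, -1.2]
width: 0.0371
```

```bash
python3 go.py 573.5 347 80 82.8
```

```text
t 5.10 pos [572.1 346.  157. ] phi 82.4 tilt 0.60 w 37.1 F [ 0.1  0.2 -1.2] q6 -0.99
 to (573.5, 347.0, 80.0, 82.8) shift now-axes [ 0.642 -0.01   0.016] after turn [ 0.642 -0.01   0.009] |mm| 77.0 turn [-0.005 -0.007  0.   ]
```

Emit:
arm_command --series '[{"dp":[0.25,0,0],"angular":[0,0,0],"gripper":30},{"dp":[0.22,0,0],"angular":[0,0,0],"gripper":30},{"dp":[0.1,0,0],"angular":[0,0,0],"gripper":30},{"dp":[0.04,0,0],"angular":[0,0,0],"gripper":30},{"dp":[0.02,0,0],"angular":[0,0,0],"gripper":30},{"dp":[0,0,0],"angular":[0,0,0],"gripper":52},{"dp":[0,0,0],"angular":[0,0,0],"gripper":52},{"dp":[0,0,0],"angular":[0,0,0],"gripper":52}]'

```text
clock: 6.1
position: [0.577, 0.3446, 0.0882]
ee_rot: [0.535, -0.469, 0.531, 0.461]
contact_force: [-0.8, -0.8, -0.4]
width: 0.0518
```

```bash
cat > bott.py <<'E'
# remeasure bottles near given xy guesses: bott.py x y ...
import sys; from m import *
d=grab('top'); P=cloud(d).reshape(-1,3)
a=list(map(float,sys.argv[1:]))
for i in range(0,len(a),2):
    g=np.array(a[i:i+2])/1000; n=np.linalg.norm(P[:,:2]-g,axis=1)<.06
    q=P[n&(P[:,2]>.066)&(P[:,2]<.085)]; c=np.median(q[:,:2],0)if len(q) else g; k=np.linalg.norm(P[:,:2]-c,axis=1)<.032
    s=P[k&(P[:,2]>.045)&(P[:,2]<.085)]
    print(g*1000,'cap',len(q),(q.mean(0)*1000).round(1),'body',rect(s[:,:2]))
E
python3 bott.py 524 -263 524 -393 444 -266 436 -392; python3 go.py 444 -266.5 200 70.8 523.5 -263.5 200 89
```

```text
[ 524. -263.] cap 91 [ 522.8 -263.2   76.3] body (array([ 523.5, -263.6]), array([39. , 38.6]), 0.8)
[ 524. -393.] cap 87 [ 523.5 -393.8   76.4] body (array([ 524.2, -393.1]), array([36.9, 41.2]), 1.3)
[ 444. -266.] cap 89 [ 444.2 -266.    76.3] body (array([ 444.4, -266.9]), array([38.5, 37.7]), 71.0)
[ 436. -392.] cap 91 [ 435.9 -391.7   75.8] body (array([ 435.8, -392.6]), array([37.8, 39.1]), 4.5)
t 6.15 pos [577.1 344.7  88.3] phi 82.2 tilt 0.75 w 52.1 F [ 0.8 -0.  -0.1] q6 -0.99
 to (444.0, -266.5, 200.0, 70.8) shift now-axes [-0.919  0.397 -5.199] after turn [-0.931 -0.628 -5.174] |mm| 635.0 turn [ 0.127 -0.001  0.008]
t 6.15 pos [577.1 344.7  88.3] phi 82.2 tilt 0.75 w 52.1 F [ 0.8 -0.  -0.1] q6 -0.99
 to (523.5, -263.5, 200.0, 89.0) shift now-axes [-0.911 -0.256 -5.085] after turn [-0.931  0.358 -5.075] |mm| 621.0 turn [-0.075 -0.003  0.008]
```

Emit:
arm_command --series '[{"dp":[-0.25,0,0],"angular":[0,0,0],"gripper":52},{"dp":[-0.4,0,0],"angular":[0.06,0,0],"gripper":52},{"dp":[-0.25,0,0],"angular":[0.06,0,0],"gripper":52},{"dp":[0,-0.06,-0.49],"angular":[0,0,0],"gripper":85},{"dp":[0,-0.06,-0.49],"angular":[0,0,0],"gripper":85},{"dp":[0,-0.06,-0.49],"angular":[0,0,0],"gripper":85},{"dp":[0,-0.06,-0.49],"angular":[0,0,0],"gripper":85},{"dp":[0,-0.06,-0.49],"angular":[0,0,0],"gripper":85}]'

```text
clock: 7.15
position: [0.5159, 0.0521, 0.2017]
ee_rot: [0.579, -0.419, 0.569, 0.408]
contact_force: [0.3, -1.2, 0.1]
width: 0.0849
```

```bash
python3 go.py 444 -266.5 17 71
```

```text
t 7.15 pos [515.9  52.1 201.7] phi 71.6 tilt 1.18 w 84.9 F [ 0.3 -1.2  0.1] q6 -1.28
 to (444.0, -266.5, 17.0, 71.0) shift now-axes [ 1.538 -0.241 -2.712] after turn [ 1.539 -0.298 -2.705] |mm| 375.0 turn [0.006 0.002 0.013]
```

Emit:
arm_command --series '[{"dp":[0,-0.05,-0.49],"angular":[0,0,0.01],"gripper":85},{"dp":[0,-0.05,-0.49],"angular":[0,0,0],"gripper":85},{"dp":[0,-0.05,-0.49],"angular":[0,0,0],"gripper":85},{"dp":[0,-0.05,-0.49],"angular":[0,0,0],"gripper":85},{"dp":[0,-0.04,-0.4],"angular":[0,0,0],"gripper":85},{"dp":[0,-0.02,-0.2],"angular":[0,0,0],"gripper":85},{"dp":[0.3,-0.01,-0.05],"angular":[0,0,0],"gripper":85},{"dp":[0.3,0,0],"angular":[0,0,0],"gripper":85}]'

```text
clock: 8.15
position: [0.4474, -0.2728, 0.1344]
ee_rot: [0.579, -0.419, 0.571, 0.404]
contact_force: [0.5, 0.9, 0.0]
width: 0.0853
```

```bash
python3 go.py 444 -266.5 20 71
```

```text
t 8.15 pos [ 447.4 -272.8  134.4] phi 71.2 tilt 1.29 w 85.3 F [0.5 0.9 0. ] q6 -1.93
 to (444.0, -266.5, 20.0, 71.0) shift now-axes [0.952 0.065 0.044] after turn [0.953 0.044 0.041] |mm| 115.0 turn [ 0.002 -0.002  0.014]
```

Emit:
arm_command --series '[{"dp":[0.25,0.06,0.04],"angular":[0,0,0.014],"gripper":85},{"dp":[0.35,0,0],"angular":[0,0,0],"gripper":85},{"dp":[0.2,0,0],"angular":[0,0,0],"gripper":85},{"dp":[0.08,0,0],"angular":[0,0,0],"gripper":85},{"dp":[0,0,0],"angular":[0,0,0],"gripper":30},{"dp":[0,0,0],"angular":[0,0,0],"gripper":30},{"dp":[0,0,0],"angular":[0,0,0],"gripper":30},{"dp":[0,0,0],"angular":[0,0,0],"gripper":30}]'

```text
clock: 9.15
position: [0.4441, -0.268, 0.028]
ee_rot: [0.575, -0.414, 0.576, 0.409]
contact_force: [0.1, 0.2, -0.9]
width: 0.0373
```

```bash
python3 go.py 518 354 200 82.8
```

```text
t 9.15 pos [ 444.1 -268.    28. ] phi 71.1 tilt 0.40 w 37.3 F [ 0.1  0.2 -0.9] q6 -1.91
 to (518.0, 354.0, 200.0, 82.8) shift now-axes [-1.464  1.087  5.097] after turn [-1.433  0.039  5.22 ] |mm| 650.0 turn [-0.13  -0.003  0.003]
```

Emit:
arm_command --series '[{"dp":[-0.25,0,0],"angular":[0,0,0],"gripper":30},{"dp":[-0.45,0,0],"angular":[-0.065,0,0],"gripper":30},{"dp":[-0.45,0,0],"angular":[-0.065,0,0],"gripper":30},{"dp":[-0.2,0,0.3],"angular":[0,0,0],"gripper":30},{"dp":[0,0,0.49],"angular":[0,0,0],"gripper":30},{"dp":[0,0,0.49],"angular":[0,0,0],"gripper":30},{"dp":[0,0,0.49],"angular":[0,0,0],"gripper":30},{"dp":[0,0,0.49],"angular":[0,0,0],"gripper":30}]'

```text
clock: 10.15
position: [0.4787, 0.0048, 0.1968]
ee_rot: [0.532, -0.473, 0.53, 0.461]
contact_force: [0.8, -0.5, -0.3]
width: 0.0371
```

```bash
python3 go.py 518 354 200 82.8
```

```text
t 10.15 pos [478.7   4.8 196.8] phi 82.7 tilt 0.92 w 37.1 F [ 0.8 -0.5 -0.3] q6 -1.57
 to (518.0, 354.0, 200.0, 82.8) shift now-axes [-0.052  0.045  2.928] after turn [-0.027  0.04   2.928] |mm| 351.0 turn [-0.001 -0.005  0.009]
```

Emit:
arm_command --series '[{"dp":[0,0.005,0.49],"angular":[0,0,0.009],"gripper":30},{"dp":[0,0.005,0.49],"angular":[0,0,0],"gripper":30},{"dp":[0,0.005,0.49],"angular":[0,0,0],"gripper":30},{"dp":[0,0.005,0.49],"angular":[0,0,0],"gripper":30},{"dp":[0,0.005,0.45],"angular":[0,0,0],"gripper":30},{"dp":[0,0,0.26],"angular":[0,0,0],"gripper":30},{"dp":[0.1,0,0.08],"angular":[0,0,0],"gripper":30},{"dp":[0.2,0,0],"angular":[0,0,0],"gripper":30}]'

```text
clock: 11.15
position: [0.518, 0.3473, 0.1599]
ee_rot: [0.53, -0.473, 0.529, 0.465]
contact_force: [0.1, -1.1, -1.0]
width: 0.0374
```

```bash
python3 go.py 518 354 80 82.8
```

```text
t 11.15 pos [518.  347.3 159.9] phi 83.1 tilt 0.59 w 37.4 F [ 0.1 -1.1 -1. ] q6 -0.96
 to (518.0, 354.0, 80.0, 82.8) shift now-axes [0.666 0.012 0.059] after turn [0.666 0.007 0.055] |mm| 80.0 turn [ 0.003 -0.004  0.006]
```

Lower, release, and begin the lift in one go.

Emit:
arm_command --series '[{"dp":[0.25,0.01,0.055],"angular":[0,0,0.006],"gripper":30},{"dp":[0.25,0,0],"angular":[0,0,0],"gripper":30},{"dp":[0.1,0,0],"angular":[0,0,0],"gripper":30},{"dp":[0.05,0,0],"angular":[0,0,0],"gripper":30},{"dp":[0.015,0,0],"angular":[0,0,0],"gripper":30},{"dp":[0,0,0],"angular":[0,0,0],"gripper":52},{"dp":[0,0,0],"angular":[0,0,0],"gripper":52},{"dp":[0,0,0],"angular":[0,0,0],"gripper":52}]'

```text
clock: 12.15
position: [0.5174, 0.3478, 0.0796]
ee_rot: [0.528, -0.47, 0.532, 0.466]
contact_force: [0.2, -0.3, 0.7]
width: 0.0521
```

```bash
python3 bott.py 524 -263 524 -393  436 -392; python3 go.py  523.5 -263.5 200 89.5
```

```text
[ 524. -263.] cap 90 [ 522.9 -263.3   76.3] body (array([ 523.6, -263.7]), array([38. , 39.1]), 89.3)
[ 524. -393.] cap 90 [ 523.6 -393.5   76.3] body (array([ 523.2, -393.6]), array([42.3, 38.5]), 89.7)
[ 436. -392.] cap 93 [ 435.8 -391.5   76.4] body (array([ 436. , -392.7]), array([37.5, 39.5]), 7.9)
t 12.20 pos [517.4 347.8  79.6] phi 82.8 tilt 0.46 w 52.1 F [ 0.3 -0.8  0.2] q6 -0.96
 to (523.5, -263.5, 200.0, 89.5) shift now-axes [-0.964 -0.685 -5.056] after turn [-1.003 -0.095 -5.093] |mm| 623.0 turn [-0.074 -0.005 -0.001]
```

Emit:
arm_command --series '[{"dp":[-0.25,0,0],"angular":[0,0,0],"gripper":52},{"dp":[-0.4,0,0],"angular":[-0.035,0,0],"gripper":52},{"dp":[-0.3,0,0],"angular":[-0.035,0,0],"gripper":52},{"dp":[0,-0.01,-0.49],"angular":[0,0,0],"gripper":85},{"dp":[0,-0.01,-0.49],"angular":[0,0,0],"gripper":85},{"dp":[0,-0.01,-0.49],"angular":[0,0,0],"gripper":85},{"dp":[0,-0.01,-0.49],"angular":[0,0,0],"gripper":85},{"dp":[0,-0.01,-0.49],"angular":[0,0,0],"gripper":85}]'

```text
clock: 13.2
position: [0.5227, 0.0511, 0.1995]
ee_rot: [-0.499, 0.502, -0.502, -0.497]
contact_force: [1.6, 0.4, -0.6]
width: 0.0846
```

```bash
python3 go.py  523.5 -263.5 20 89.5
```

```text
t 13.20 pos [522.7  51.1 199.5] phi 89.9 tilt 0.50 w 84.6 F [ 1.6  0.4 -0.6] q6 -1.60
 to (523.5, -263.5, 20.0, 89.5) shift now-axes [ 1.517 -0.006 -2.609] after turn [ 1.496 -0.03  -2.621] |mm| 362.0 turn [ 0.004 -0.005  0.002]
```

Emit:
arm_command --series '[{"dp":[0,0,-0.49],"angular":[0,0,0],"gripper":85},{"dp":[0,0,-0.49],"angular":[0,0,0],"gripper":85},{"dp":[0,0,-0.49],"angular":[0,0,0],"gripper":85},{"dp":[0,0,-0.49],"angular":[0,0,0],"gripper":85},{"dp":[0,0,-0.35],"angular":[0,0,0],"gripper":85},{"dp":[0,0,-0.13],"angular":[0,0,0],"gripper":85},{"dp":[0.3,0,-0.03],"angular":[0,0,0],"gripper":85},{"dp":[0.3,0,0],"angular":[0,0,0],"gripper":85}]'

```text
clock: 14.2
position: [0.5241, -0.2612, 0.1323]
ee_rot: [-0.502, 0.505, -0.502, -0.491]
contact_force: [-0.5, 0.6, -0.4]
width: 0.0852
```

```bash
python3 go.py  523.5 -263.5 20 89.5
```

```text
t 14.20 pos [ 524.1 -261.2  132.3] phi 89.5 tilt 1.10 w 85.2 F [-0.5  0.6 -0.4] q6 -2.14
 to (523.5, -263.5, 20.0, 89.5) shift now-axes [ 0.936  0.018 -0.007] after turn [ 0.936  0.005 -0.02 ] |mm| 112.0 turn [ 0.001 -0.008  0.009]
```

Emit:
arm_command --series '[{"dp":[0.25,0.01,-0.015],"angular":[0,-0.008,0.009],"gripper":85},{"dp":[0.35,0,0],"angular":[0,0,0],"gripper":85},{"dp":[0.2,0,0],"angular":[0,0,0],"gripper":85},{"dp":[0.08,0,0],"angular":[0,0,0],"gripper":85},{"dp":[0,0,0],"angular":[0,0,0],"gripper":30},{"dp":[0,0,0],"angular":[0,0,0],"gripper":30},{"dp":[0,0,0],"angular":[0,0,0],"gripper":30},{"dp":[0,0,0],"angular":[0,0,0],"gripper":30}]'

```text
clock: 15.2
position: [0.5244, -0.2586, 0.0249]
ee_rot: [0.502, -0.499, 0.5, 0.499]
contact_force: [-0.2, -0.3, -0.2]
width: 0.0375
```

```bash
python3 go.py 462.5 361 200 82.8
```

```text
t 15.20 pos [ 524.4 -258.6   24.9] phi 89.8 tilt 0.13 w 37.5 F [-0.2 -0.3 -0.2] q6 -2.15
 to (462.5, 361.0, 200.0, 82.8) shift now-axes [-1.449  0.536  5.164] after turn [-1.459  1.159  5.058] |mm| 647.0 turn [0.077 0.001 0.   ]
```

Emit:
arm_command --series '[{"dp":[-0.25,0,0],"angular":[0,0,0],"gripper":30},{"dp":[-0.45,0,0],"angular":[0.038,0,0],"gripper":30},{"dp":[-0.45,0,0],"angular":[0.038,0,0],"gripper":30},{"dp":[-0.2,0.07,0.3],"angular":[0,0,0],"gripper":30},{"dp":[0,0.11,0.47],"angular":[0,0,0],"gripper":30},{"dp":[0,0.11,0.47],"angular":[0,0,0],"gripper":30},{"dp":[0,0.11,0.47],"angular":[0,0,0],"gripper":30},{"dp":[0,0.11,0.47],"angular":[0,0,0],"gripper":30}]'

```text
clock: 16.2
position: [0.4988, 0.0109, 0.1954]
ee_rot: [0.536, -0.466, 0.531, 0.462]
contact_force: [0.1, 0.6, -1.0]
width: 0.0377
```

```bash
python3 go.py 462.5 361 200 82.8
```

```text
t 16.20 pos [498.8  10.9 195.4] phi 82.1 tilt 0.53 w 37.7 F [ 0.1  0.6 -1. ] q6 -1.55
 to (462.5, 361.0, 200.0, 82.8) shift now-axes [-0.039  0.699  2.849] after turn [-0.039  0.666  2.857] |mm| 352.0 turn [-0.008  0.001  0.006]
```

Emit:
arm_command --series '[{"dp":[0,0.11,0.47],"angular":[-0.008,0,0.006],"gripper":30},{"dp":[0,0.11,0.47],"angular":[0,0,0],"gripper":30},{"dp":[0,0.11,0.47],"angular":[0,0,0],"gripper":30},{"dp":[0,0.11,0.47],"angular":[0,0,0],"gripper":30},{"dp":[0,0.11,0.45],"angular":[0,0,0],"gripper":30},{"dp":[0,0.07,0.3],"angular":[0,0,0],"gripper":30},{"dp":[0.1,0.02,0.09],"angular":[0,0,0],"gripper":30},{"dp":[0.2,0,0],"angular":[0,0,0],"gripper":30}]'

```text
clock: 17.2
position: [0.4616, 0.3593, 0.1632]
ee_rot: [0.533, -0.47, 0.525, 0.468]
contact_force: [0.4, 0.2, -0.9]
width: 0.0375
```

```bash
python3 go.py 462.5 361 77 82.8
```

```text
t 17.20 pos [461.6 359.3 163.2] phi 83.2 tilt 0.67 w 37.5 F [ 0.4  0.2 -0.9] q6 -0.91
 to (462.5, 361.0, 77.0, 82.8) shift now-axes [0.718 0.001 0.01 ] after turn [ 0.718 -0.006  0.015] |mm| 86.0 turn [0.004 0.005 0.006]
```

Emit:
arm_command --series '[{"dp":[0.25,0,0.01],"angular":[0,0.005,0.006],"gripper":30},{"dp":[0.28,0,0],"angular":[0,0,0],"gripper":30},{"dp":[0.12,0,0],"angular":[0,0,0],"gripper":30},{"dp":[0.05,0,0],"angular":[0,0,0],"gripper":30},{"dp":[0.015,0,0],"angular":[0,0,0],"gripper":30},{"dp":[0,0,0],"angular":[0,0,0],"gripper":52},{"dp":[0,0,0],"angular":[0,0,0],"gripper":52},{"dp":[0,0,0],"angular":[0,0,0],"gripper":52}]'

```text
clock: 18.2
position: [0.463, 0.3569, 0.0765]
ee_rot: [0.53, -0.469, 0.53, 0.468]
contact_force: [0.3, 0.3, 0.7]
width: 0.052
```

```bash
python3 bott.py 524 -393  436 -392; python3 go.py  436 -392.5 200 97
```

```text
[ 524. -393.] cap 89 [ 523.4 -393.5   76.3] body (array([ 524.2, -393.4]), array([36.9, 41.9]), 0.2)
[ 436. -392.] cap 90 [ 435.8 -391.8   76.4] body (array([ 435.8, -392.4]), array([37.7, 38.8]), 4.7)
t 18.25 pos [463.  357.   76.6] phi 83.0 tilt 0.14 w 52.0 F [-0.2  0.2  0.8] q6 -0.91
 to (436.0, -392.5, 200.0, 97.0) shift now-axes [-1.017 -0.54  -6.228] after turn [-1.029  0.984 -6.172] |mm| 760.0 turn [-0.156 -0.001  0.001]
```

Emit:
arm_command --series '[{"dp":[-0.25,0,0],"angular":[0,0,0],"gripper":52},{"dp":[-0.4,0,0],"angular":[-0.065,0,0],"gripper":52},{"dp":[-0.3,0,0],"angular":[-0.065,0,0],"gripper":52},{"dp":[0,0.07,-0.49],"angular":[0,0,0],"gripper":85},{"dp":[0,0.07,-0.49],"angular":[0,0,0],"gripper":85},{"dp":[0,0.07,-0.49],"angular":[0,0,0],"gripper":85},{"dp":[0,0.07,-0.49],"angular":[0,0,0],"gripper":85},{"dp":[0,0.07,-0.49],"angular":[0,0,0],"gripper":85}]'

```text
clock: 19.25
position: [0.4501, 0.0571, 0.1961]
ee_rot: [-0.477, 0.527, -0.473, -0.521]
contact_force: [1.2, -0.9, -0.5]
width: 0.0853
```

```bash
python3 go.py  436 -392.5 20 95
```

```text
t 19.25 pos [450.1  57.1 196.1] phi 95.7 tilt 0.59 w 85.3 F [ 1.2 -0.9 -0.5] q6 -1.70
 to (436.0, -392.5, 20.0, 95.0) shift now-axes [ 1.47   0.501 -3.714] after turn [ 1.467  0.443 -3.722] |mm| 483.0 turn [ 0.007 -0.001  0.006]
```

Emit:
arm_command --series '[{"dp":[0,0.06,-0.49],"angular":[0.007,0,0.006],"gripper":85},{"dp":[0,0.06,-0.49],"angular":[0,0,0],"gripper":85},{"dp":[0,0.06,-0.49],"angular":[0,0,0],"gripper":85},{"dp":[0,0.06,-0.49],"angular":[0,0,0],"gripper":85},{"dp":[0,0.06,-0.49],"angular":[0,0,0],"gripper":85},{"dp":[0,0.06,-0.49],"angular":[0,0,0],"gripper":85},{"dp":[0,0.05,-0.4],"angular":[0,0,0],"gripper":85},{"dp":[0.1,0.02,-0.17],"angular":[0,0,0],"gripper":85}]'

```text
clock: 20.25
position: [0.435, -0.3848, 0.1882]
ee_rot: [-0.479, 0.525, -0.478, -0.516]
contact_force: [0.8, 1.3, 0.2]
width: 0.0852
```

```bash
python3 go.py  436 -392.5 20 95
```

```text
t 20.25 pos [ 435.  -384.8  188.2] phi 94.8 tilt 0.76 w 85.2 F [0.8 1.3 0.2] q6 -2.50
 to (436.0, -392.5, 20.0, 95.0) shift now-axes [ 1.402  0.011 -0.053] after turn [ 1.402 -0.003 -0.064] |mm| 168.0 turn [-0.002 -0.005  0.007]
```

Emit:
arm_command --series '[{"dp":[0.3,0,-0.01],"angular":[0,-0.005,0.007],"gripper":85},{"dp":[0.42,0,0],"angular":[0,0,0],"gripper":85},{"dp":[0.35,0,0],"angular":[0,0,0],"gripper":85},{"dp":[0.2,0,0],"angular":[0,0,0],"gripper":85},{"dp":[0.07,0,0],"angular":[0,0,0],"gripper":85},{"dp":[0,0,0],"angular":[0,0,0],"gripper":30},{"dp":[0,0,0],"angular":[0,0,0],"gripper":30},{"dp":[0,0,0],"angular":[0,0,0],"gripper":30}]'

```text
clock: 21.25
position: [0.4364, -0.3837, 0.0227]
ee_rot: [0.479, -0.52, 0.478, 0.521]
contact_force: [0.7, 0.2, -0.9]
width: 0.0377
```

```bash
python3 go.py 561.5 252 200 82.8
```

```text
t 21.25 pos [ 436.4 -383.7   22.7] phi 94.8 tilt 0.10 w 37.7 F [ 0.7  0.2 -0.9] q6 -2.50
 to (561.5, 252.0, 200.0, 82.8) shift now-axes [-1.468 -1.483  5.194] after turn [-1.477 -0.37   5.386] |mm| 672.0 turn [0.133 0.001 0.   ]
```

Emit:
arm_command --series '[{"dp":[-0.25,0,0],"angular":[0,0,0],"gripper":30},{"dp":[-0.45,0,0],"angular":[0.066,0,0],"gripper":30},{"dp":[-0.45,0,0],"angular":[0.066,0,0],"gripper":30},{"dp":[-0.22,-0.02,0.3],"angular":[0,0,0],"gripper":30},{"dp":[0,-0.034,0.49],"angular":[0,0,0],"gripper":30},{"dp":[0,-0.034,0.49],"angular":[0,0,0],"gripper":30},{"dp":[0,-0.034,0.49],"angular":[0,0,0],"gripper":30},{"dp":[0,-0.034,0.49],"angular":[0,0,0],"gripper":30}]'

```text
clock: 22.25
position: [0.494, -0.116, 0.1991]
ee_rot: [0.536, -0.469, 0.532, 0.459]
contact_force: [1.3, 0.1, -1.1]
width: 0.0379
```

```bash
python3 go.py 561.5 252 200 82.8
```

```text
t 22.25 pos [ 494.  -116.   199.1] phi 82.0 tilt 0.87 w 37.9 F [ 1.3  0.1 -1.1] q6 -1.80
 to (561.5, 252.0, 200.0, 82.8) shift now-axes [-0.018 -0.128  3.115] after turn [-0.008 -0.174  3.113] |mm| 374.0 turn [-0.009 -0.003  0.009]
```

Emit:
arm_command --series '[{"dp":[0,-0.02,0.49],"angular":[-0.009,0,0.009],"gripper":30},{"dp":[0,-0.02,0.49],"angular":[0,0,0],"gripper":30},{"dp":[0,-0.02,0.49],"angular":[0,0,0],"gripper":30},{"dp":[0,-0.02,0.49],"angular":[0,0,0],"gripper":30},{"dp":[0,-0.02,0.49],"angular":[0,0,0],"gripper":30},{"dp":[0,-0.02,0.38],"angular":[0,0,0],"gripper":30},{"dp":[0.1,-0.01,0.14],"angular":[0,0,0],"gripper":30},{"dp":[0.2,0,0.02],"angular":[0,0,0],"gripper":30}]'

```text
clock: 23.25
position: [0.5581, 0.2542, 0.1689]
ee_rot: [0.533, -0.473, 0.525, 0.465]
contact_force: [-0.3, 0.5, -0.8]
width: 0.0373
```

```bash
python3 go.py 561.5 252 75 82.8
```

```text
t 23.25 pos [558.1 254.2 168.9] phi 83.1 tilt 0.97 w 37.3 F [-0.3  0.5 -0.8] q6 -1.13
 to (561.5, 252.0, 75.0, 82.8) shift now-axes [ 0.783 -0.017 -0.015] after turn [ 0.782 -0.03  -0.015] |mm| 94.0 turn [0.003 0.    0.011]
```

Emit:
arm_command --series '[{"dp":[0.28,-0.02,-0.015],"angular":[0,0,0.011],"gripper":30},{"dp":[0.3,0,0],"angular":[0,0,0],"gripper":30},{"dp":[0.12,0,0],"angular":[0,0,0],"gripper":30},{"dp":[0.05,0,0],"angular":[0,0,0],"gripper":30},{"dp":[0.02,0,0],"angular":[0,0,0],"gripper":30},{"dp":[0,0,0],"angular":[0,0,0],"gripper":52},{"dp":[0,0,0],"angular":[0,0,0],"gripper":52},{"dp":[0,0,0],"angular":[0,0,0],"gripper":52}]'

```text
clock: 24.25
position: [0.5621, 0.2495, 0.0769]
ee_rot: [0.531, -0.47, 0.528, 0.468]
contact_force: [-0.8, -0.8, -0.0]
width: 0.0517
```

```bash
python3 bott.py 524 -393; python3 go.py  523.5 -393 200 90
```

```text
[ 524. -393.] cap 91 [ 523.6 -393.4   76.1] body (array([ 523.9, -393.1]), array([36.3, 41.6]), 0.5)
t 24.30 pos [562.1 249.6  77. ] phi 83.0 tilt 0.26 w 52.2 F [ 0.7  0.1 -0.1] q6 -1.14
 to (523.5, -393.0, 200.0, 90.0) shift now-axes [-1.026 -0.336 -5.354] after turn [-1.025  0.322 -5.355] |mm| 655.0 turn [-0.078  0.     0.003]
```

Emit:
arm_command --series '[{"dp":[-0.25,0,0],"angular":[0,0,0],"gripper":52},{"dp":[-0.4,0,0],"angular":[-0.038,0,0],"gripper":52},{"dp":[-0.35,0,0],"angular":[-0.038,0,0],"gripper":52},{"dp":[0,0.03,-0.49],"angular":[0,0,0],"gripper":85},{"dp":[0,0.03,-0.49],"angular":[0,0,0],"gripper":85},{"dp":[0,0.03,-0.49],"angular":[0,0,0],"gripper":85},{"dp":[0,0.03,-0.49],"angular":[0,0,0],"gripper":85},{"dp":[0,0.03,-0.49],"angular":[0,0,0],"gripper":85}]'

```text
clock: 25.3
position: [0.5469, -0.0475, 0.2037]
ee_rot: [-0.501, 0.506, -0.494, -0.499]
contact_force: [1.1, -0.1, 0.2]
width: 0.085
```

```bash
python3 go.py  523.5 -393 20 90
```

```text
t 25.30 pos [546.9 -47.5 203.7] phi 90.7 tilt 0.79 w 85.0 F [ 1.1 -0.1  0.2] q6 -1.80
 to (523.5, -393.0, 20.0, 90.0) shift now-axes [ 1.527  0.25  -2.876] after turn [ 1.531  0.195 -2.879] |mm| 392.0 turn [0.007 0.    0.009]
```

Emit:
arm_command --series '[{"dp":[0,0.035,-0.49],"angular":[0.007,0,0.009],"gripper":85},{"dp":[0,0.035,-0.49],"angular":[0,0,0],"gripper":85},{"dp":[0,0.035,-0.49],"angular":[0,0,0],"gripper":85},{"dp":[0,0.035,-0.49],"angular":[0,0,0],"gripper":85},{"dp":[0,0.035,-0.46],"angular":[0,0,0],"gripper":85},{"dp":[0,0.02,-0.26],"angular":[0,0,0],"gripper":85},{"dp":[0.3,0,-0.08],"angular":[0,0,0],"gripper":85},{"dp":[0.3,0,0],"angular":[0,0,0],"gripper":85}]'

```text
clock: 26.3
position: [0.5246, -0.3982, 0.1365]
ee_rot: [-0.502, 0.504, -0.501, -0.493]
contact_force: [0.2, -0.1, -0.0]
width: 0.0853
```

```bash
python3 go.py  523.5 -393 20 90
```

```text
t 26.30 pos [ 524.6 -398.2  136.5] phi 89.6 tilt 0.93 w 85.3 F [ 0.2 -0.1 -0. ] q6 -2.32
 to (523.5, -393.0, 20.0, 90.0) shift now-axes [0.97  0.021 0.053] after turn [0.971 0.009 0.043] |mm| 117.0 turn [-0.004 -0.007  0.008]
```

Emit:
arm_command --series '[{"dp":[0.25,0.01,0.05],"angular":[0,-0.007,0.008],"gripper":85},{"dp":[0.35,0,0],"angular":[0,0,0],"gripper":85},{"dp":[0.23,0,0],"angular":[0,0,0],"gripper":85},{"dp":[0.08,0,0],"angular":[0,0,0],"gripper":85},{"dp":[0,0,0],"angular":[0,0,0],"gripper":30},{"dp":[0,0,0],"angular":[0,0,0],"gripper":30},{"dp":[0,0,0],"angular":[0,0,0],"gripper":30},{"dp":[0,0,0],"angular":[0,0,0],"gripper":30}]'

```text
clock: 27.3
position: [0.5248, -0.3939, 0.0265]
ee_rot: [0.502, -0.499, 0.501, 0.497]
contact_force: [-0.0, -0.1, -0.8]
width: 0.0375
```

```bash
python3 go.py 450.5 266 200 82.8
```

```text
t 27.30 pos [ 524.8 -393.9   26.5] phi 89.6 tilt 0.20 w 37.5 F [-0.  -0.1 -0.8] q6 -2.31
 to (450.5, 266.0, 200.0, 82.8) shift now-axes [-1.458  0.654  5.492] after turn [-1.446  1.304  5.378] |mm| 686.0 turn [ 0.075 -0.001  0.002]
```

Emit:
arm_command --series '[{"dp":[-0.25,0,0],"angular":[0,0,0],"gripper":30},{"dp":[-0.45,0,0],"angular":[0.037,0,0],"gripper":30},{"dp":[-0.45,0,0],"angular":[0.037,0,0],"gripper":30},{"dp":[-0.2,0.07,0.3],"angular":[0,0,0],"gripper":30},{"dp":[0,0.115,0.47],"angular":[0,0,0],"gripper":30},{"dp":[0,0.115,0.47],"angular":[0,0,0],"gripper":30},{"dp":[0,0.115,0.47],"angular":[0,0,0],"gripper":30},{"dp":[0,0.115,0.47],"angular":[0,0,0],"gripper":30}]'

```text
clock: 28.3
position: [0.4959, -0.124, 0.1953]
ee_rot: [0.534, -0.469, 0.531, 0.461]
contact_force: [0.5, -0.0, -1.2]
width: 0.0374
```

```bash
python3 go.py 450.5 266 200 82.8
```

```text
t 28.30 pos [ 495.9 -124.   195.3] phi 82.3 tilt 0.75 w 37.4 F [ 0.5 -0.  -1.2] q6 -1.82
 to (450.5, 266.0, 200.0, 82.8) shift now-axes [-0.064  0.812  3.17 ] after turn [-0.039  0.782  3.177] |mm| 393.0 turn [-0.006 -0.003  0.008]
```

Emit:
arm_command --series '[{"dp":[0,0.115,0.47],"angular":[-0.006,0,0.008],"gripper":30},{"dp":[0,0.115,0.47],"angular":[0,0,0],"gripper":30},{"dp":[0,0.115,0.47],"angular":[0,0,0],"gripper":30},{"dp":[0,0.115,0.47],"angular":[0,0,0],"gripper":30},{"dp":[0,0.115,0.47],"angular":[0,0,0],"gripper":30},{"dp":[0,0.1,0.42],"angular":[0,0,0],"gripper":30},{"dp":[0.1,0.05,0.2],"angular":[0,0,0],"gripper":30},{"dp":[0.2,0.02,0.07],"angular":[0,0,0],"gripper":30}]'

```text
clock: 29.3
position: [0.4521, 0.2654, 0.1627]
ee_rot: [0.533, -0.472, 0.526, 0.465]
contact_force: [-0.0, -0.9, -0.1]
width: 0.0373
```

```bash
python3 go.py 450.5 266 78 82.8
```

```text
t 29.30 pos [452.1 265.4 162.7] phi 83.1 tilt 0.85 w 37.3 F [-0.  -0.9 -0.1] q6 -1.04
 to (450.5, 266.0, 78.0, 82.8) shift now-axes [0.706 0.024 0.003] after turn [0.706 0.014 0.004] |mm| 85.0 turn [0.003 0.001 0.009]
```

Emit:
arm_command --series '[{"dp":[0.25,0.015,0],"angular":[0,0,0.009],"gripper":30},{"dp":[0.28,0,0],"angular":[0,0,0],"gripper":30},{"dp":[0.1,0,0],"angular":[0,0,0],"gripper":30},{"dp":[0.05,0,0],"angular":[0,0,0],"gripper":30},{"dp":[0.015,0,0],"angular":[0,0,0],"gripper":30},{"dp":[0,0,0],"angular":[0,0,0],"gripper":52},{"dp":[0,0,0],"angular":[0,0,0],"gripper":52},{"dp":[0,0,0],"angular":[0,0,0],"gripper":52}]'

```text
clock: 30.3
position: [0.4529, 0.2681, 0.0812]
ee_rot: [0.532, -0.47, 0.525, 0.469]
contact_force: [0.2, -0.3, 1.2]
width: 0.052
```

Emit:
arm_command --series '[{"dp":[-0.25,0,0],"angular":[0,0,0],"gripper":52},{"dp":[-0.4,0,0],"angular":[0,0,0],"gripper":52},{"dp":[-0.45,0,0],"angular":[0,0,0],"gripper":52},{"dp":[-0.25,0,-0.3],"angular":[-0.06,0,0],"gripper":85},{"dp":[-0.1,0,-0.4],"angular":[-0.06,0,0],"gripper":85},{"dp":[0,0,-0.3],"angular":[0,0,0],"gripper":85},{"dp":[0,0,-0.1],"angular":[0,0,0],"gripper":85},{"dp":[0,0,0],"angular":[0,0,0],"gripper":85}]'

```text
clock: 31.3
position: [0.4508, 0.1332, 0.2632]
ee_rot: [-0.486, 0.522, -0.475, -0.516]
contact_force: [-0.2, 1.0, -0.2]
width: 0.0849
```

```bash
python3 - <<'E'
from m import *
d=grab('top'); cv2.imwrite('pics/t2.png',cv2.resize(d['image'],(800,600)))
P=cloud(d).reshape(-1,3); g=np.array([.662,.2185]); n=np.linalg.norm(P[:,:2]-g,axis=1)<.05; Q=P[n]
h=Q[(Q[:,2]>.155)&(Q[:,2]<.185)]; print('handle',rect(h[:,:2]),len(h),h.mean(0),np.median(h[:,2]))
# slot: dark pixels inside disc
uv=proj(d,[.5777,.0746,.073]); print('disc px',uv); u,v=uv.round().astype(int)
s=d['image'][v-14:v+15,u-14:u+15].max(2).astype(float); 
print(s[3:26,3:26].astype(int))
E
python3 go.py 662 218.6 250 94
```

```text
handle (array([662.1, 218.4]), array([32.3, 17.5]), 1.9) 103 [0.66021368 0.21730588 0.17026914] 0.17178789372407266
disc px [200.68530967 184.79334657]
[[200 198 200 203 201 201 204 204 200 191 186 184 177 235 231 202 196 202
  203 204 203 204 204]
 [201 201 198 200 204 205 197 188 167 146 132 125 123 123 124 157 182 192
  201 202 202 205 205]
 [199 201 200 202 205 192 167 136 142 147 168 167 157 148 131 125 129 145
  179 196 204 207 206]
 [197 197 198 201 180 141 140 172 207 215 236 236 228 215 190 164 129 125
  130 168 200 205 203]
 [200 199 203 182 145 143 198 240 247 244 243 244 245 244 245 237 197 140
  130 135 168 199 204]
 [199 200 194 154 125 193 239 245 242 242 238 241 243 242 242 244 249 193
  126 133 130 173 199]
 [199 199 163 132 153 233 244 242 240 241 233 226 229 240 242 241 244 231
  169 122 126 146 189]
 [197 183 146 145 211 240 243 241 242 243 244 166 119 225 243 241 242 247
  218 125 113 132 169]
 [208 172 134 182 237 243 242 238 239 244 234 145 119 227 245 241 242 244
  241 168 107 131 137]
 [240 190 130 200 239 244 242 232 237 245 228 132 176 238 243 242 242 244
 
[... 809 characters left out ...]
05 173 140 132 110 111 175 228 234 235 235 197 163 118  83 108
  128 132 149 191 204]
 [200 202 200 202 177 142 132 123 104  89  72  91  85  72  79 102 133 132
  132 143 189 205 201]
 [201 202 202 201 204 176 143 137 132 124 111 106 101 109 132 133 134 143
  158 191 208 204 200]
 [205 204 203 200 202 207 176 156 150 153 150 136 133 141 138 143 156 191
  206 206 204 202 200]
 [200 202 201 200 198 200 208 207 197 194 187 159 155 175 171 193 207 206
  202 205 201 203 202]]
t 31.35 pos [450.8 133.6 263.1] phi 94.5 tilt 0.97 w 85.7 F [ 0.3  0.8 -0.4] q6 -1.51
 to (662.0, 218.6, 250.0, 94.0) shift now-axes [ 0.141 -1.808  0.567] after turn [ 0.109 -1.805  0.584] |mm| 228.0 turn [0.006 0.003 0.01 ]
```

View pics/t2.png

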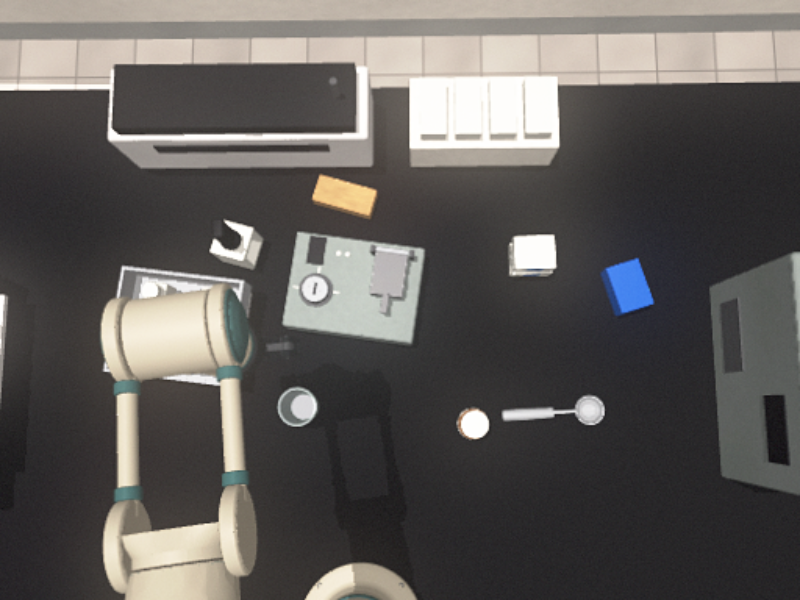

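The bench is clear of bottles; the arm hides the tub for now. Next I move over the screwdriver.

Emit:
arm_command --series '[{"dp":[0,-0.45,0.145],"angular":[0.015,0,0.01],"gripper":85},{"dp":[0,-0.45,0.145],"angular":[0,0,0],"gripper":60},{"dp":[0,-0.45,0.145],"angular":[0,0,0],"gripper":60},{"dp":[0,-0.28,0.1],"angular":[0,0,0],"gripper":60},{"dp":[0,-0.1,0.04],"angular":[0,0,0],"gripper":60},{"dp":[0,-0.02,0],"angular":[0,0,0],"gripper":60},{"dp":[0,0,0],"angular":[0,0,0],"gripper":60},{"dp":[0,0,0],"angular":[0,0,0],"gripper":60}]'

```text
clock: 32.35
position: [0.6573, 0.229, 0.2576]
ee_rot: [0.483, -0.511, 0.484, 0.52]
contact_force: [-0.5, -0.3, 0.3]
width: 0.06
```

```bash
python3 go.py 662 218.5 119 92.5; python3 - <<'E'
from h import *
d=dict(np.load('last_top.npz')); u,v=201,185
g=d['image'].max(2).astype(float)
V,U=np.mgrid[0:384,0:512]
win=(np.hypot(U-(u-14+14),V-(v-14+13))<7)  # around disc centre
w=np.clip(230-g,0,None)*win
c=np.array([(w*U).sum(),(w*V).sum()])/w.sum()
b=(g>225)&(np.hypot(U-u,V-v)<13); cnt=max(cv2.findContours(b.astype(np.uint8),0,1)[0],key=len); print('slot px',c,'disc ellipse',cv2.fitEllipse(cv2.convexHull(cnt)))
du,dv=U-c[0],V-c[1]; S=np.array([[(w*du*du).sum(),(w*du*dv).sum()],[0,(w*dv*dv).sum()]]);S[1,0]=S[0,1]
ev,E=np.linalg.eigh(S); a=E[:,1]*8
A=onplane(d,*(c-a),.073);B=onplane(d,*(c+a),.073); D=A-B
print('slot pt',onplane(d,*c,.073),'angle',np.degrees(np.arctan2(D[1],D[0])),ev/w.sum())
e=cv2.fitEllipse(cv2.convexHull(cnt))[0]; print('disc centre',onplane(d,*e,.073))
E
```

```text
t 32.35 pos [657.3 229.  257.6] phi 93.7 tilt 0.75 w 60.0 F [-0.5 -0.3  0.3] q6 -1.41
 to (662.0, 218.5, 119.0, 92.5) shift now-axes [ 1.154 -0.046 -0.1  ] after turn [ 1.155 -0.036 -0.089] |mm| 139.0 turn [ 0.013  0.005 -0.007]
slot px [201.05805114 184.33724948] disc ellipse ((200.982177734375, 184.50856018066406), (14.827920913696289, 15.28406047821045), 6.495392322540283)
slot pt [0.57894857 0.0736039  0.073     ] angle -9.972368892301981 [0.26491645 4.90754102]
disc centre [0.57847859 0.07380371 0.073     ]
```

Emit:
arm_command --series '[{"dp":[0,-0.036,-0.089],"angular":[0.013,0.005,-0.007],"gripper":60},{"dp":[0,0,0],"angular":[0,0,0],"gripper":60},{"dp":[0.3,0,0],"angular":[0,0,0],"gripper":60},{"dp":[0.4,0,0],"angular":[0,0,0],"gripper":60},{"dp":[0.25,0,0],"angular":[0,0,0],"gripper":60},{"dp":[0.09,0,0],"angular":[0,0,0],"gripper":60},{"dp":[0.02,0,0],"angular":[0,0,0],"gripper":60},{"dp":[0,0,0],"angular":[0,0,0],"gripper":60}]'

```text
clock: 33.35
position: [0.6645, 0.2161, 0.1337]
ee_rot: [-0.494, 0.512, -0.487, -0.507]
contact_force: [-0.3, -0.3, 0.6]
width: 0.0599
```

```bash
python3 go.py 662 218.5 119 92.5
```

```text
t 33.35 pos [664.5 216.1 133.7] phi 92.2 tilt 0.71 w 59.9 F [-0.3 -0.3  0.6] q6 -1.39
 to (662.0, 218.5, 119.0, 92.5) shift now-axes [0.123 0.021 0.02 ] after turn [0.123 0.02  0.021] |mm| 15.0 turn [-0.003  0.001  0.008]
```

Emit:
arm_command --series '[{"dp":[0.11,0.02,0.02],"angular":[0,0.001,0.01],"gripper":60},{"dp":[0.015,0,0],"angular":[0,0,0],"gripper":60},{"dp":[0,0,0],"angular":[0,0,0],"gripper":10},{"dp":[0,0,0],"angular":[0,0,0],"gripper":10},{"dp":[0,0,0],"angular":[0,0,0],"gripper":10},{"dp":[0,0,0],"angular":[0,0,0],"gripper":10},{"dp":[0,0,0],"angular":[0,0,0],"gripper":10},{"dp":[0,0,0],"angular":[0,0,0],"gripper":10}]' --grip_force 80

```text
clock: 34.35
position: [0.6636, 0.2192, 0.1205]
ee_rot: [0.49, -0.51, 0.49, 0.51]
contact_force: [1.4, 0.3, -0.7]
width: 0.017
```

```bash
python3 go.py 662 218.5 225 92.5
```

```text
t 34.35 pos [663.6 219.2 120.5] phi 92.3 tilt 0.07 w 17.0 F [ 1.4  0.3 -0.7] q6 -1.39
 to (662.0, 218.5, 225.0, 92.5) shift now-axes [-0.871  0.013 -0.004] after turn [-0.871  0.013 -0.005] |mm| 104.0 turn [-0.003  0.001  0.   ]
```

Emit:
arm_command --series '[{"dp":[-0.15,0,0],"angular":[0,0,0],"gripper":10},{"dp":[-0.3,0,0],"angular":[0,0,0],"gripper":10},{"dp":[-0.3,0,0],"angular":[0,0,0],"gripper":10},{"dp":[-0.15,0,0],"angular":[0.04,0,0],"gripper":10},{"dp":[-0.02,0,0],"angular":[0.05,0,0],"gripper":10},{"dp":[0,0,0],"angular":[0.035,0,0],"gripper":10},{"dp":[0,0,0],"angular":[0,0,0],"gripper":10},{"dp":[0,0,0],"angular":[0,0,0],"gripper":10}]'

```text
clock: 35.35
position: [0.6642, 0.2187, 0.2433]
ee_rot: [0.541, -0.459, 0.536, 0.457]
contact_force: [0.6, 0.5, -1.5]
width: 0.017
```

```bash
python3 go.py 578.3 74.1 225 80
```

```text
t 35.35 pos [664.2 218.7 243.3] phi 80.7 tilt 0.43 w 17.0 F [ 0.6  0.5 -1.5] q6 -1.19
 to (578.3, 74.1, 225.0, 80.0) shift now-axes [ 0.145  0.513 -1.305] after turn [ 0.153  0.495 -1.311] |mm| 169.0 turn [0.008 0.002 0.004]
```

Emit:
arm_command --series '[{"dp":[0,0.13,-0.35],"angular":[0.008,0.002,0.004],"gripper":10},{"dp":[0,0.13,-0.35],"angular":[0,0,0],"gripper":10},{"dp":[0,0.12,-0.32],"angular":[0,0,0],"gripper":10},{"dp":[0,0.07,-0.18],"angular":[0,0,0],"gripper":10},{"dp":[0,0.02,-0.05],"angular":[0,0,0],"gripper":10},{"dp":[0,0,0],"angular":[0,0,0],"gripper":10},{"dp":[0,0,0],"angular":[0,0,0],"gripper":10},{"dp":[0,0,0],"angular":[0,0,0],"gripper":10}]'

```text
clock: 36.35
position: [0.5836, 0.0802, 0.2428]
ee_rot: [0.542, -0.456, 0.539, 0.456]
contact_force: [-1.0, 0.1, -1.3]
width: 0.0174
```

```bash
python3 go.py 578.3 74.1 200 80; python3 - <<'E'
from h import *
d=grab('side'); p,r=rot(); q=proj(d,p-np.array([0,0,.1105])); print('expected tip px',q,'switch px',proj(d,[.5783,.0741,.073]))
u,v=q.round().astype(int); x0,y0=u-50,v-50
c=cv2.resize(d['image'][y0:y0+80,x0:x0+105],(735,560),interpolation=cv2.INTER_CUBIC); cv2.imwrite('pics/s3.png',c); print(x0,y0)
E
```

```text
t 36.35 pos [583.6  80.2 242.8] phi 80.3 tilt 0.24 w 17.4 F [-1.   0.1 -1.3] q6 -1.39
 to (578.3, 74.1, 200.0, 80.0) shift now-axes [ 0.356  0.036 -0.058] after turn [ 0.357  0.034 -0.057] |mm| 44.0 turn [0.004 0.002 0.002]
expected tip px [200.52139248 219.53150732] switch px [205.92788124 231.62268103]
151 170
```

View pics/s3.png

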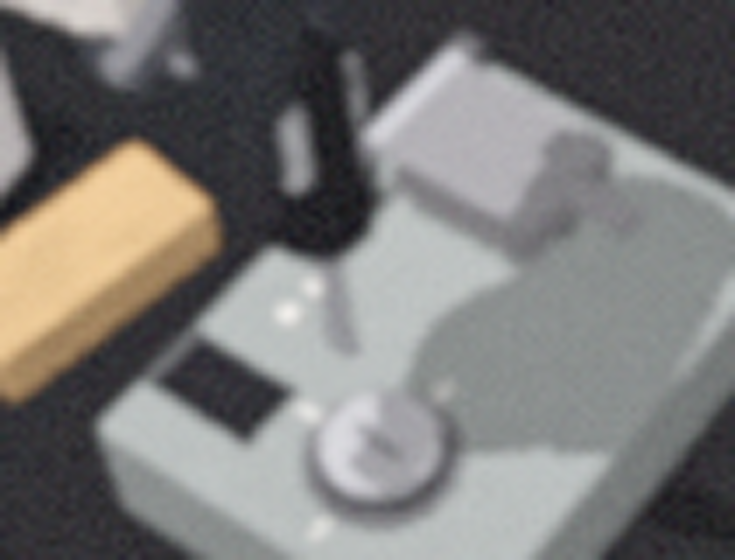

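Side crop: the tip is at (349,352), within 1 px of prediction, and the disc is at (380,446). I lower to just above the disc and compare the two there.

Emit:
arm_command --series '[{"dp":[0.1,0.036,-0.058],"angular":[0.004,0.002,0.002],"gripper":10},{"dp":[0.15,0,0],"angular":[0,0,0],"gripper":10},{"dp":[0.1,0,0],"angular":[0,0,0],"gripper":10},{"dp":[0.05,0,0],"angular":[0,0,0],"gripper":10},{"dp":[0.01,0,0],"angular":[0,0,0],"gripper":10},{"dp":[0,0,0],"angular":[0,0,0],"gripper":10},{"dp":[0,0,0],"angular":[0,0,0],"gripper":10},{"dp":[0,0,0],"angular":[0,0,0],"gripper":10}]'

```text
clock: 37.4
position: [0.5777, 0.074, 0.1907]
ee_rot: [0.541, -0.455, 0.542, 0.455]
contact_force: [0.2, -0.7, -1.1]
width: 0.0173
```

```bash
python3 go.py 578.3 74.1 186 80; python3 - <<'E'
from h import *
d=grab('side'); p,r=rot(); t=p-np.array([0,0,.1105]); print('tip',t,'px',proj(d,t),'switch',proj(d,[.5783,.0741,.073]))
c=cv2.resize(d['image'][200:250,172:240],(748,550),interpolation=cv2.INTER_CUBIC); cv2.imwrite('pics/s4.png',c)
b=proj(d,[.5783,.0741,.073]); print('px/m x,y',(proj(d,[.5883,.0741,.073])-b)/10,(proj(d,[.5783,.0841,.073])-b)/10,'px per mm')
E
```

```text
t 37.40 pos [577.7  74.  190.7] phi 80.0 tilt 0.07 w 17.3 F [ 0.2 -0.7 -1.1] q6 -1.39
 to (578.3, 74.1, 186.0, 80.0) shift now-axes [ 0.039 -0.004  0.002] after turn [ 0.039 -0.004  0.002] |mm| 5.0 turn [ 0.    -0.001 -0.001]
tip [0.57777458 0.0739786  0.08019109] px [205.86633619 230.13929081] switch [205.92788124 231.62268103]
px/m x,y [-0.3333025  -0.14486688] [-0.19892232  0.29611856] px per mm
```

View pics/s4.png

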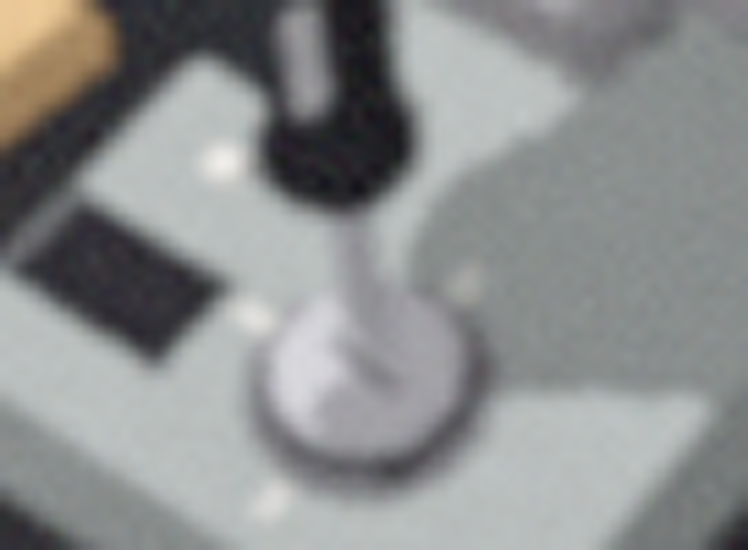

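The crop shows the blade end about (370,340) just above the slot at (378,370), so it is roughly aligned. I press down gently.

Emit:
arm_command --series '[{"dp":[0.03,-0.004,0.002],"angular":[0,0,0],"gripper":10},{"dp":[0.03,0,0],"angular":[0,0,0],"gripper":10},{"dp":[0.025,0,0],"angular":[0,0,0],"gripper":10},{"dp":[0.02,0,0],"angular":[0,0,0],"gripper":10},{"dp":[0.01,0,0],"angular":[0,0,0],"gripper":10},{"dp":[0.01,0,0],"angular":[0,0,0],"gripper":10},{"dp":[0,0,0],"angular":[0,0,0],"gripper":10},{"dp":[0,0,0],"angular":[0,0,0],"gripper":10}]'

```text
clock: 38.45
position: [0.5784, 0.0742, 0.1832]
ee_rot: [0.543, -0.456, 0.54, 0.453]
contact_force: [-0.9, -0.3, 0.7]
width: 0.0171
```

```bash
python3 go.py 578.3 74.1 176 80; python3 -c "
from h import *;print(get_state()['moment'])"
```

```text
t 38.45 pos [578.4  74.2 183.2] phi 80.0 tilt 0.26 w 17.1 F [-0.9 -0.3  0.7] q6 -1.39
 to (578.3, 74.1, 176.0, 80.0) shift now-axes [ 0.06   0.001 -0.001] after turn [ 0.06   0.001 -0.001] |mm| 7.0 turn [ 0.001 -0.     0.003]
[ 0.00078317  0.13538332 -0.00083523]
```

Contact is on the disc's face (z 183.2, with 183.5 expected). The image bias suggests the slot lies slightly toward +y, so I search that way with light pressure.

Emit:
arm_command --series '[{"dp":[0.01,0,0.006],"angular":[0,0,0.002],"gripper":10},{"dp":[0.015,0,0.006],"angular":[0,0,0],"gripper":10},{"dp":[0.015,0,0.006],"angular":[0,0,0],"gripper":10},{"dp":[0.015,0,0.006],"angular":[0,0,0],"gripper":10},{"dp":[0.015,0,0.006],"angular":[0,0,0],"gripper":10},{"dp":[0.015,0,0.006],"angular":[0,0,0],"gripper":10},{"dp":[0.015,0,0],"angular":[0,0,0],"gripper":10},{"dp":[0.015,0,0],"angular":[0,0,0],"gripper":10}]'

```text
clock: 39.45
position: [0.5789, 0.075, 0.1827]
ee_rot: [0.541, -0.459, 0.541, 0.451]
contact_force: [-3.1, 0.6, 11.4]
width: 0.0169
```

```bash
python3 go.py 578.3 74.1 176 80; python3 -c "
from h import *;print(get_state()['moment'])"
```

```text
t 39.45 pos [578.9  75.  182.7] phi 80.1 tilt 0.59 w 16.9 F [-3.1  0.6 11.4] q6 -1.38
 to (578.3, 74.1, 176.0, 80.0) shift now-axes [ 0.056  0.004 -0.008] after turn [ 0.056  0.003 -0.008] |mm| 7.0 turn [ 0.001 -0.004  0.005]
[-0.05864028  0.8922844  -0.02527537]
```

Emit:
arm_command --series '[{"dp":[0,0,0.01],"angular":[0,-0.004,0.005],"gripper":10},{"dp":[0.006,0,0.012],"angular":[0,0,0],"gripper":10},{"dp":[0.01,0,0.012],"angular":[0,0,0],"gripper":10},{"dp":[0.01,0,0],"angular":[0,0,0],"gripper":10},{"dp":[0.006,0,0.012],"angular":[0,0,0],"gripper":10},{"dp":[0.01,0,0.012],"angular":[0,0,0],"gripper":10},{"dp":[0.01,0,0],"angular":[0,0,0],"gripper":10},{"dp":[0.01,0,0],"angular":[0,0,0],"gripper":10}]'

```text
clock: 40.45
position: [0.58, 0.0784, 0.1752]
ee_rot: [0.539, -0.457, 0.543, 0.453]
contact_force: [-1.5, -3.7, 7.8]
width: 0.0171
```

```bash
python3 go.py 578.3 74.1 176 80; python3 -c "
from h import *;print(get_state()['moment'])"
```

```text
t 40.45 pos [580.   78.4 175.2] phi 80.2 tilt 0.50 w 17.1 F [-1.5 -3.7  7.8] q6 -1.38
 to (578.3, 74.1, 176.0, 80.0) shift now-axes [-0.006  0.008 -0.038] after turn [-0.007  0.008 -0.038] |mm| 5.0 turn [ 0.002 -0.006 -0.   ]
[-0.84398846  0.64403332 -0.02687174]
```

The blade dropped to the slot floor (z 175.2, 175.5 expected). Now I turn it clockwise.

Emit:
arm_command --series '[{"dp":[-0.004,0,-0.008],"angular":[0,-0.006,0],"gripper":10},{"dp":[0,0,0],"angular":[0.05,0,0],"gripper":10},{"dp":[0,0,0],"angular":[0.06,0,0],"gripper":10},{"dp":[0,0,0],"angular":[0.06,0,0],"gripper":10},{"dp":[0,0,0],"angular":[0.06,0,0],"gripper":10},{"dp":[0,0,0],"angular":[0.06,0,0],"gripper":10},{"dp":[0,0,0],"angular":[0.06,0,0],"gripper":10},{"dp":[0,0,0],"angular":[0,0,0],"gripper":10}]'

```text
clock: 41.45
position: [0.5787, 0.0764, 0.1754]
ee_rot: [0.646, -0.285, 0.647, 0.287]
contact_force: [-1.0, -3.2, 1.2]
width: 0.0169
```

```bash
python3 go.py 579 77 175.5 -10; python3 -c "
from h import *;print(get_state()['moment'])"
```

```text
t 41.45 pos [578.7  76.4 175.4] phi 47.7 tilt 0.13 w 16.9 F [-1.  -3.2  1.2] q6 -0.82
 to (579.0, 77.0, 175.5, -10.0) shift now-axes [-0.001  0.002  0.005] after turn [-0.001  0.005  0.001] |mm| 1.0 turn [ 0.641 -0.    -0.001]
[-0.90218866  0.21911002  0.06913234]
```

Emit:
arm_command --series '[{"dp":[0,0,0],"angular":[0.06,0,0],"gripper":10},{"dp":[0,0,0],"angular":[0.06,0,0],"gripper":10},{"dp":[0,0,0],"angular":[0.06,0,0],"gripper":10},{"dp":[0,0,0],"angular":[0.06,0,0],"gripper":10},{"dp":[0,0,0],"angular":[0.06,0,0],"gripper":10},{"dp":[0,0,0],"angular":[0.06,0,0],"gripper":10},{"dp":[0,0,0],"angular":[0.06,0,0],"gripper":10},{"dp":[0,0,0],"angular":[0,0,0],"gripper":10}]'

```text
clock: 42.45
position: [0.5782, 0.0764, 0.1754]
ee_rot: [0.704, -0.058, 0.705, 0.06]
contact_force: [-1.4, -3.1, 0.9]
width: 0.0172
```

```bash
python3 go.py 579 77 175.5 -10; python3 -c "
from h import *;print(get_state()['moment'])"
```

```text
t 42.45 pos [578.2  76.4 175.4] phi 9.6 tilt 0.22 w 17.2 F [-1.4 -3.1  0.9] q6 -0.16
 to (579.0, 77.0, 175.5, -10.0) shift now-axes [-0.001  0.004  0.007] after turn [-0.001  0.006  0.005] |mm| 1.0 turn [ 0.217 -0.001 -0.002]
[-0.89911925  0.24778183  0.01110136]
```

Emit:
arm_command --series '[{"dp":[0,0,0],"angular":[0.06,0,0],"gripper":10},{"dp":[0,0,0],"angular":[0.06,0,0],"gripper":10},{"dp":[0,0,0],"angular":[0.06,0,0],"gripper":10},{"dp":[0,0,0],"angular":[0.05,0,0],"gripper":10},{"dp":[0,0,0],"angular":[0.04,0,0],"gripper":10},{"dp":[0,0,0],"angular":[0.03,0,0],"gripper":10},{"dp":[0,0,0],"angular":[0.03,0,0],"gripper":10},{"dp":[0,0,0],"angular":[0.03,0,0],"gripper":10}]'

```text
clock: 43.45
position: [0.578, 0.0765, 0.1754]
ee_rot: [0.692, 0.14, 0.694, -0.137]
contact_force: [-0.8, -3.2, 0.3]
width: 0.017
```

```bash
python3 go.py 579 77 175.5 -15; python3 -c "
from h import *;print(get_state()['moment'])"
```

```text
t 43.45 pos [578.   76.5 175.4] phi -22.6 tilt 0.28 w 17.0 F [-0.8 -3.2  0.3] q6 0.40
 to (579.0, 77.0, 175.5, -15.0) shift now-axes [-0.001  0.007  0.006] after turn [-0.001  0.006  0.007] |mm| 1.0 turn [-0.084 -0.002 -0.002]
[-0.8881876   0.23893005  0.30213213]
```

The moment rose to 0.30 N·m at φ=-22.6, so the switch is at its stop. I push once more, back off to mid-slack and lift.

Emit:
arm_command --series '[{"dp":[0,0,0],"angular":[0.04,0,0],"gripper":10},{"dp":[0,0,0],"angular":[0.03,0,0],"gripper":10},{"dp":[0,0,0],"angular":[-0.06,0,0],"gripper":10},{"dp":[0,0,0],"angular":[-0.055,0,0],"gripper":10},{"dp":[0,0,0],"angular":[0,0,0],"gripper":10},{"dp":[-0.05,0,0],"angular":[0,0,0],"gripper":10},{"dp":[-0.1,0,0],"angular":[0,0,0],"gripper":10},{"dp":[-0.2,0,0],"angular":[0,0,0],"gripper":10}]'

```text
clock: 44.45
position: [0.5775, 0.0799, 0.2169]
ee_rot: [0.696, 0.112, 0.701, -0.104]
contact_force: [0.4, 0.3, -2.4]
width: 0.0172
```

```bash
python3 go.py 663.6 219 245 2.3 663.6 219 245 92.3;  python3 -c "
from h import *;print(get_state()['moment'])"
```

```text
t 44.45 pos [577.5  79.9 216.9] phi -17.6 tilt 0.77 w 17.2 F [ 0.4  0.3 -2.4] q6 0.31
 to (663.6, 219.0, 245.0, 2.3) shift now-axes [-0.223  1.325  0.331] after turn [-0.234  1.13   0.764] |mm| 166.0 turn [-0.221 -0.004 -0.008]
t 44.45 pos [577.5  79.9 216.9] phi -17.6 tilt 0.77 w 17.2 F [ 0.4  0.3 -2.4] q6 0.31
 to (663.6, 219.0, 245.0, 92.3) shift now-axes [-0.223  1.325  0.331] after turn [-0.234 -0.764  1.13 ] |mm| 166.0 turn [-1.221  0.003 -0.01 ]
[-0.05726865 -0.02371981 -0.00763131]
```

Emit:
arm_command --series '[{"dp":[-0.17,0.1,0.02],"angular":[0,-0.004,-0.008],"gripper":10},{"dp":[-0.06,0.34,0.085],"angular":[0,0,0],"gripper":10},{"dp":[0,0.36,0.09],"angular":[0,0,0],"gripper":10},{"dp":[0,0.3,0.075],"angular":[0,0,0],"gripper":10},{"dp":[0,0.14,0.04],"angular":[0,0,0],"gripper":10},{"dp":[0,0.03,0.01],"angular":[0,0,0],"gripper":10},{"dp":[0,0,0],"angular":[0,0,0],"gripper":10},{"dp":[0,0,0],"angular":[0,0,0],"gripper":10}]'

```text
clock: 45.45
position: [0.6637, 0.2205, 0.2543]
ee_rot: [0.7, 0.112, 0.697, -0.106]
contact_force: [-0.2, 0.0, -0.8]
width: 0.0169
```

```bash
python3 go.py 662.5 218.8 205 -16
```

```text
t 45.45 pos [663.7 220.5 254.3] phi -17.8 tilt 0.57 w 16.9 F [-0.2  0.  -0.8] q6 0.53
 to (662.5, 218.8, 205.0, -16.0) shift now-axes [ 0.41  -0.02  -0.006] after turn [ 0.41  -0.016 -0.005] |mm| 49.0 turn [-0.019  0.002 -0.006]
```

Emit:
arm_command --series '[{"dp":[0.1,-0.016,-0.005],"angular":[-0.019,0.002,-0.006],"gripper":10},{"dp":[0.15,0,0],"angular":[0,0,0],"gripper":10},{"dp":[0.1,0,0],"angular":[0,0,0],"gripper":10},{"dp":[0.03,0,0],"angular":[0,0,0],"gripper":10},{"dp":[0,0,0],"angular":[0,0,0],"gripper":10},{"dp":[0,0,0],"angular":[0,0,0],"gripper":10},{"dp":[0,0,0],"angular":[0,0,0],"gripper":10},{"dp":[0,0,0],"angular":[0,0,0],"gripper":10}]'

```text
clock: 46.45
position: [0.6618, 0.2162, 0.2077]
ee_rot: [0.701, 0.098, 0.7, -0.099]
contact_force: [0.4, 0.1, -1.9]
width: 0.0171
```

```bash
python3 go.py 662.5 218.8 122 -16; python3 - <<'E'
from h import *
d=grab('side'); p,r=rot(); t=p-np.array([0,0,.1105]); q=proj(d,t); print('tip px',q,'hole',proj(d,[.6628,.2185,.085]))
u,v=q.round().astype(int); print(u-35,v-35)
cv2.imwrite('pics/s5.png',cv2.resize(d['image'][v-35:v+20,u-35:u+35],(770,605))[:600])
d=grab('top'); print('switch px',proj(d,[.5783,.0741,.073]))
cv2.imwrite('pics/t5.png',cv2.resize(d['image'][155:250,60:235],(800,434),interpolation=cv2.INTER_CUBIC))
E
```

```text
t 46.45 pos [661.8 216.2 207.7] phi -16.0 tilt 0.10 w 17.1 F [ 0.4  0.1 -1.9] q6 0.50
 to (662.5, 218.8, 122.0, -16.0) shift now-axes [ 0.714  0.023 -0.001] after turn [ 0.714  0.022 -0.001] |mm| 86.0 turn [0.    0.001 0.001]
tip px [143.91651008 258.39872086] hole [144.20425234 261.46470612]
109 223
switch px [200.87228712 184.5741106 ]
```

View pics/s5.png

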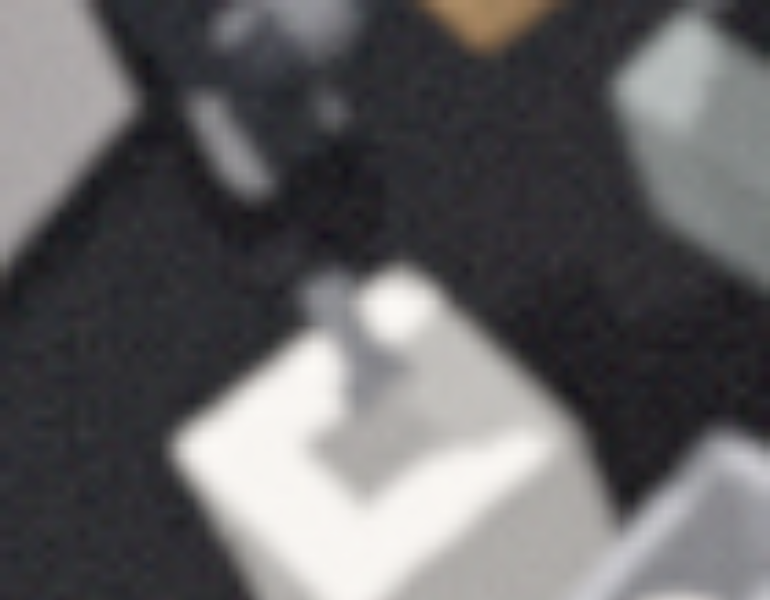

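View pics/t5.png

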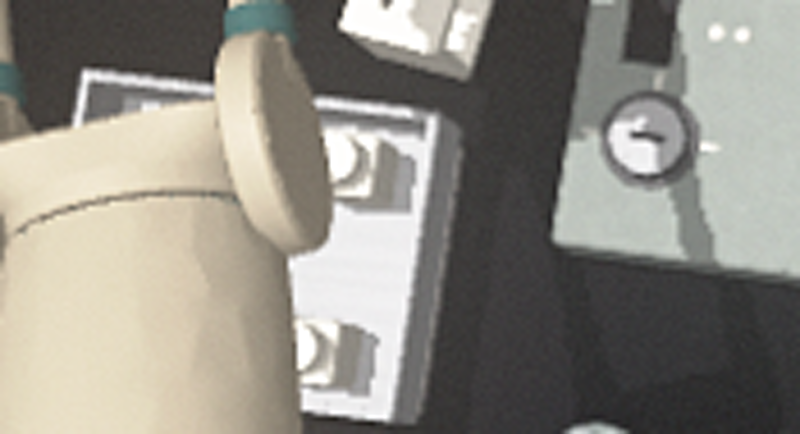

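The top crop shows the slot now crosswise at (650,135), and bottles standing in the tub. The side crop shows the blade end at (375,400) just over the hole at (372,437). I lower the driver in.

Emit:
arm_command --series '[{"dp":[0.03,0.028,0.005],"angular":[0,0,0],"gripper":10},{"dp":[0.12,0,0],"angular":[0,0,0],"gripper":10},{"dp":[0.18,0,0],"angular":[0,0,0],"gripper":10},{"dp":[0.18,0,0],"angular":[0,0,0],"gripper":10},{"dp":[0.1,0,0],"angular":[0,0,0],"gripper":10},{"dp":[0.03,0,0],"angular":[0,0,0],"gripper":10},{"dp":[0.01,0,0],"angular":[0,0,0],"gripper":10},{"dp":[0,0,0],"angular":[0,0,0],"gripper":10}]'

```text
clock: 47.55
position: [0.6631, 0.2196, 0.1243]
ee_rot: [0.7, 0.097, 0.7, -0.099]
contact_force: [1.0, -0.1, -1.1]
width: 0.0171
```

```bash
python3 go.py 662.5 218.8 120.5 -16
```

```text
t 47.55 pos [663.1 219.6 124.3] phi -15.9 tilt 0.11 w 17.1 F [ 1.  -0.1 -1.1] q6 0.50
 to (662.5, 218.8, 120.5, -16.0) shift now-axes [ 0.032 -0.008 -0.003] after turn [ 0.032 -0.008 -0.003] |mm| 4.0 turn [0.001 0.    0.001]
```

Emit:
arm_command --series '[{"dp":[0.02,0,0],"angular":[0,0,0],"gripper":10},{"dp":[0.012,0,0],"angular":[0,0,0],"gripper":10},{"dp":[0.008,0,0],"angular":[0,0,0],"gripper":10},{"dp":[0,0,0],"angular":[0,0,0],"gripper":10},{"dp":[0,0,0],"angular":[0,0,0],"gripper":60},{"dp":[0,0,0],"angular":[0,0,0],"gripper":60},{"dp":[0,0,0],"angular":[0,0,0],"gripper":60},{"dp":[0,0,0],"angular":[0,0,0],"gripper":60}]'

```text
clock: 48.55
position: [0.6648, 0.22, 0.1223]
ee_rot: [0.702, 0.098, 0.698, -0.098]
contact_force: [0.1, -0.1, 0.8]
width: 0.0599
```

Emit:
arm_command --series '[{"dp":[-0.15,0,0],"angular":[0,0,0],"gripper":60},{"dp":[-0.3,0,0],"angular":[0,0,0],"gripper":60},{"dp":[-0.4,0,0],"angular":[0,0,0],"gripper":60},{"dp":[-0.2,0,0],"angular":[0,0,0],"gripper":60},{"dp":[0,-0.3,0],"angular":[0,0,0],"gripper":60},{"dp":[0,-0.45,0],"angular":[0,0,0],"gripper":60},{"dp":[0,-0.45,0],"angular":[0,0,0],"gripper":60},{"dp":[0,-0.2,0],"angular":[0,0,0],"gripper":60}]'

```text
clock: 49.55
position: [0.6197, 0.0568, 0.2628]
ee_rot: [0.707, 0.097, 0.694, -0.095]
contact_force: [0.1, 0.5, -0.6]
width: 0.0598
```

```bash
python3 go.py 541.5 -46.6 250 -8 ; python3 - <<'E'
from m import *
d=grab('top'); cv2.imwrite('pics/t6.png',cv2.resize(d['image'][130:260,55:295],(800,433),interpolation=cv2.INTER_CUBIC))
P=cloud(d).reshape(-1,3)
n=np.linalg.norm(P[:,:2]-[.662,.2185],axis=1)<.05; Q=P[n]
h=Q[(Q[:,2]>.155)&(Q[:,2]<.2)]; print('handle',rect(h[:,:2]),len(h),np.median(h[:,2]))
n=(np.abs(P[:,:2]-[.512,.306])<.11).all(1); Q=P[n]; q=Q[(Q[:,2]>.115)&(Q[:,2]<.135)]; print('caps in tub',len(q), np.median(q[:,2]))
n=(np.abs(P[:,:2]-[.54,-.047])<.012).all(1); Q=P[n]; Q=Q[Q[:,2]>.08]; print('tab',len(Q),Q.mean(0),rect(Q[:,:2]))
E
```

```text
t 49.55 pos [619.7  56.8 262.8] phi -15.7 tilt 1.09 w 59.8 F [ 0.1  0.5 -0.6] q6 0.25
 to (541.5, -46.6, 250.0, -8.0) shift now-axes [ 0.093 -1.006 -0.397] after turn [ 0.106 -0.944 -0.525] |mm| 130.0 turn [-0.085  0.012 -0.003]
handle (array([662.8, 214.4]), array([26.4, 19.2]), 71.1) 86 0.17104809095778195
caps in tub 346 0.12513463565821803
tab 35 [ 0.54224183 -0.04660761  0.09421809] (array([542.2, -46.6]), array([10.7, 19.7]), 87.2)
```

View pics/t6.png

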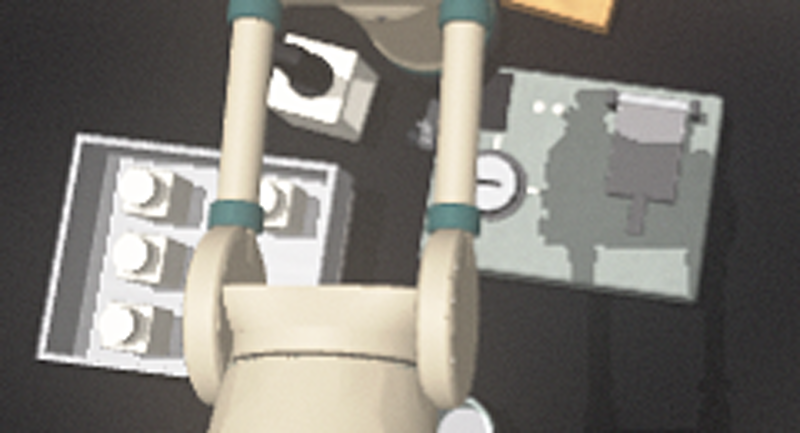

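Driver handle top is at 0.171 m, the same as at the start, so the collar is seated. All visible bottles stand in the tub (caps at 0.125 m) and the slot is turned. Next is the guard: first turn the jaw along the panel's y.

Emit:
arm_command --series '[{"dp":[0,0,0],"angular":[-0.115,0,0],"gripper":40},{"dp":[0,0,0],"angular":[-0.115,0,0],"gripper":40},{"dp":[0,0,0],"angular":[-0.115,0,0],"gripper":40},{"dp":[0,0,0],"angular":[-0.115,0,0],"gripper":40},{"dp":[0,0,0],"angular":[-0.115,0,0],"gripper":40},{"dp":[0,0,0],"angular":[-0.115,0,0],"gripper":40},{"dp":[0,0,0],"angular":[-0.115,0,0],"gripper":40},{"dp":[0,0,0],"angular":[-0.115,0,0],"gripper":40}]' --grip_force 20

```text
clock: 50.6
position: [0.6216, 0.0565, 0.2749]
ee_rot: [0.59, -0.411, 0.57, 0.398]
contact_force: [-0.4, 0.1, 0.1]
width: 0.0399
```

```bash
python3 go.py 539.5 -46.5 200 82
```

```text
t 50.60 pos [621.6  56.5 274.9] phi 69.8 tilt 1.92 w 39.9 F [-0.4  0.1  0.1] q6 -1.24
 to (539.5, -46.5, 200.0, 82.0) shift now-axes [ 0.601  0.364 -1.049] after turn [ 0.624  0.558 -0.945] |mm| 152.0 turn [-0.136  0.005  0.021]
```

Emit:
arm_command --series '[{"dp":[0.15,0,0],"angular":[-0.07,0.003,0.011],"gripper":40},{"dp":[0.25,0,0],"angular":[-0.045,0.002,0.01],"gripper":40},{"dp":[0.15,0.15,-0.25],"angular":[0,0,0],"gripper":40},{"dp":[0,0.2,-0.34],"angular":[0,0,0],"gripper":40},{"dp":[0,0.13,-0.23],"angular":[0,0,0],"gripper":40},{"dp":[0,0.04,-0.07],"angular":[0,0,0],"gripper":40},{"dp":[0,0,0],"angular":[0,0,0],"gripper":40},{"dp":[0,0,0],"angular":[0,0,0],"gripper":40}]'

```text
clock: 51.6
position: [0.548, -0.036, 0.2152]
ee_rot: [0.543, -0.461, 0.534, 0.456]
contact_force: [1.0, 0.4, 0.3]
width: 0.0398
```

```bash
python3 go.py 539.5 -46.5 80 82
```

```text
t 51.60 pos [548.  -36.  215.2] phi 80.8 tilt 0.89 w 39.8 F [1.  0.4 0.3] q6 -1.61
 to (539.5, -46.5, 80.0, 82.0) shift now-axes [ 1.126  0.072 -0.104] after turn [ 1.127  0.058 -0.097] |mm| 136.0 turn [-0.014  0.004  0.009]
```

Emit:
arm_command --series '[{"dp":[0,0.06,-0.085],"angular":[-0.014,0.004,0.009],"gripper":40},{"dp":[0.2,0,0],"angular":[0,0,0],"gripper":40},{"dp":[0.4,0,0],"angular":[0,0,0],"gripper":40},{"dp":[0.25,0,0],"angular":[0,0,0],"gripper":40},{"dp":[0.1,0,0],"angular":[0,0,0],"gripper":40},{"dp":[0.03,0,0],"angular":[0,0,0],"gripper":40},{"dp":[0,0,0],"angular":[0,0,0],"gripper":40},{"dp":[0,0,0],"angular":[0,0,0],"gripper":40}]'

```text
clock: 52.6
position: [0.5435, -0.045, 0.0975]
ee_rot: [0.532, -0.469, 0.531, 0.465]
contact_force: [-0.7, 1.1, 0.6]
width: 0.0398
```

```bash
python3 go.py 539.5 -46.5 79 82
```

```text
t 52.60 pos [543.5 -45.   97.5] phi 82.6 tilt 0.36 w 39.8 F [-0.7  1.1  0.6] q6 -1.65
 to (539.5, -46.5, 79.0, 82.0) shift now-axes [ 0.154  0.033 -0.017] after turn [ 0.154  0.032 -0.017] |mm| 19.0 turn [ 0.007 -0.002  0.004]
```

Emit:
arm_command --series '[{"dp":[0.07,0.033,-0.017],"angular":[0.007,-0.002,0.004],"gripper":40},{"dp":[0.07,0,0],"angular":[0,0,0],"gripper":40},{"dp":[0.02,0,0],"angular":[0,0,0],"gripper":40},{"dp":[0,0,0],"angular":[0,0,0],"gripper":5},{"dp":[0,0,0],"angular":[0,0,0],"gripper":5},{"dp":[0,0,0],"angular":[0,0,0],"gripper":5},{"dp":[0,0,0],"angular":[0,0,0],"gripper":5},{"dp":[0,0,0],"angular":[0,0,0],"gripper":5}]'

```text
clock: 53.6
position: [0.5401, -0.0439, 0.0786]
ee_rot: [0.536, -0.462, 0.533, 0.464]
contact_force: [0.1, 0.8, -0.5]
width: 0.0111
```

```bash
python3 go.py 539.5 -46.5 79 82; python3 - <<'E'
from h import *
# arc plan: TCP steps in tool units (x down, y=-panelx, z) from theta 0 to 1.95, radius r
r=.102; th=np.linspace(0,1.95,17); X=-r*np.cos(th); Z=r*np.sin(th)
print(np.c_[th,-np.gradient(Z)/.12,-np.gradient(X)/.12][:0])
print(np.c_[th[1:],-np.diff(Z)/.12,-np.diff(X)/.12].round(3)); print('end rel',X[-1]-X[0],Z[-1])
E
```

```text
t 53.60 pos [540.1 -43.9  78.6] phi 81.8 tilt 0.35 w 11.1 F [ 0.1  0.8 -0.5] q6 -1.65
 to (539.5, -46.5, 79.0, 82.0) shift now-axes [-0.004  0.002 -0.022] after turn [-0.004  0.002 -0.022] |mm| 3.0 turn [-0.002  0.004  0.001]
[]
[[ 0.122 -0.103 -0.006]
 [ 0.244 -0.102 -0.019]
 [ 0.366 -0.099 -0.031]
 [ 0.488 -0.094 -0.043]
 [ 0.609 -0.088 -0.054]
 [ 0.731 -0.081 -0.064]
 [ 0.853 -0.073 -0.074]
 [ 0.975 -0.063 -0.082]
 [ 1.097 -0.053 -0.089]
 [ 1.219 -0.042 -0.095]
 [ 1.341 -0.03  -0.099]
 [ 1.462 -0.017 -0.102]
 [ 1.584 -0.005 -0.103]
 [ 1.706  0.008 -0.103]
 [ 1.828  0.02  -0.102]
 [ 1.95   0.032 -0.098]]
end rel 0.13975844479783125 0.09475389093039466
```

The tab is gripped (11.1 mm). I swing it along the arc.

Emit:
arm_command --series '[{"dp":[-0.1,-0.006,0],"angular":[0,0,0],"gripper":5},{"dp":[-0.1,-0.018,0],"angular":[0,0,0],"gripper":5},{"dp":[-0.1,-0.03,0],"angular":[0,0,0],"gripper":5},{"dp":[-0.095,-0.043,0],"angular":[0,0,0],"gripper":5},{"dp":[-0.09,-0.054,0],"angular":[0,0,0],"gripper":5},{"dp":[-0.08,-0.064,0],"angular":[0,0,0],"gripper":5},{"dp":[-0.073,-0.074,0],"angular":[0,0,0],"gripper":5},{"dp":[-0.05,-0.06,0],"angular":[0,0,0],"gripper":5}]'

```text
clock: 54.6
position: [0.5855, -0.0506, 0.1657]
ee_rot: [0.538, -0.462, 0.532, 0.463]
contact_force: [3.1, 1.1, -8.8]
width: 0.0111
```

```bash
python3 go.py 678 -65 173 82; python3 - <<'E'
from h import *
p,r=rot(); h=np.array([.6405,-.0605]); c=np.array([np.cos(np.radians(-8)),np.sin(np.radians(-8))])
x=(p[:2]-h)@c; z=p[2]+.0114-.09; print('rel',x,z,'r',np.hypot(x,z),'theta',np.arctan2(z,-x))
E
```

```text
t 54.60 pos [585.5 -50.6 165.7] phi 81.7 tilt 0.48 w 11.1 F [ 3.1  1.1 -8.8] q6 -1.64
 to (678.0, -65.0, 173.0, 82.0) shift now-axes [-0.058 -0.78  -0.008] after turn [-0.061 -0.78  -0.012] |mm| 94.0 turn [-0.003  0.005  0.002]
rel -0.05580515032852263 0.08705199641010739 r 0.10340340846497449 theta 1.000734788093317
```

Emit:
arm_command --series '[{"dp":[-0.04,-0.09,0],"angular":[0,0,0],"gripper":5},{"dp":[-0.035,-0.095,0],"angular":[0,0,0],"gripper":5},{"dp":[-0.022,-0.1,0],"angular":[0,0,0],"gripper":5},{"dp":[-0.01,-0.103,0],"angular":[0,0,0],"gripper":5},{"dp":[0,-0.103,0],"angular":[0,0,0],"gripper":5},{"dp":[0.012,-0.103,0],"angular":[0,0,0],"gripper":5},{"dp":[0.024,-0.1,0],"angular":[0,0,0],"gripper":5},{"dp":[0.025,-0.06,0],"angular":[0,0,0],"gripper":5}]'

```text
clock: 55.6
position: [0.6798, -0.0643, 0.174]
ee_rot: [0.537, -0.462, 0.532, 0.464]
contact_force: [-0.2, 1.8, 3.7]
width: 0.0112
```

```bash
python3 go.py 678 -65 173 82; python3 - <<'E'
from h import *
p,r=rot(); h=np.array([.6405,-.0605]); c=np.array([np.cos(np.radians(-8)),np.sin(np.radians(-8))])
x=(p[:2]-h)@c; z=p[2]+.0114-.09; print('rel',x,z,'r',np.hypot(x,z),'theta',np.arctan2(z,-x))
d=grab('side'); cv2.imwrite('pics/s7.png',cv2.resize(d['image'][150:270,140:300],(800,600),interpolation=cv2.INTER_CUBIC))
E
```

```text
t 55.60 pos [679.8 -64.3 174. ] phi 81.8 tilt 0.41 w 11.2 F [-0.2  1.8  3.7] q6 -1.63
 to (678.0, -65.0, 173.0, 82.0) shift now-axes [ 0.009  0.014 -0.008] after turn [ 0.009  0.014 -0.008] |mm| 2.0 turn [-0.002  0.004  0.001]
rel 0.039439185142834725 0.09544916603701023 r 0.10327629264207513 theta 1.9626262975675424
```

View pics/s7.png

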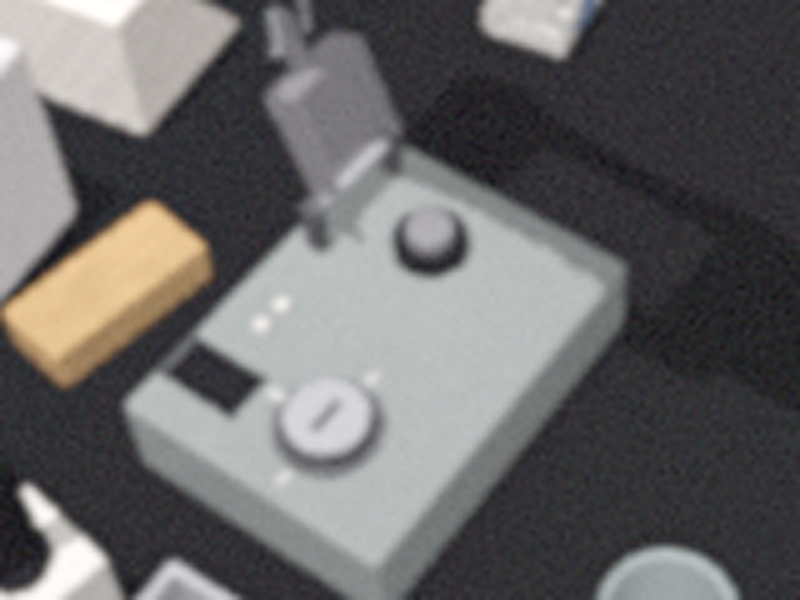

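Side crop: the guard is up at about 1.96 rad (fingers at (285,40)), the button is exposed at (430,238), and the slot is turned. I release and retreat upward.

Emit:
arm_command --series '[{"dp":[0,0,0],"angular":[0,0,0],"gripper":45},{"dp":[0,0,0],"angular":[0,0,0],"gripper":45},{"dp":[0,0,0],"angular":[0,0,0],"gripper":45},{"dp":[-0.2,0,0],"angular":[0,0,0],"gripper":45},{"dp":[-0.4,0,0],"angular":[0,0,0],"gripper":45},{"dp":[-0.3,0,0],"angular":[0,0,0],"gripper":45},{"dp":[-0.1,0,0],"angular":[0,0,0],"gripper":45},{"dp":[0,0,0],"angular":[0,0,0],"gripper":0}]'

```text
clock: 56.65
position: [0.6781, -0.0665, 0.2933]
ee_rot: [0.535, -0.461, 0.534, 0.464]
contact_force: [-0.2, 0.4, -0.3]
width: 0.0282
```

```bash
python3 go.py 584 -51 150 82
```

```text
t 56.65 pos [678.1 -66.5 293.3] phi 81.7 tilt 0.30 w 28.2 F [-0.2  0.4 -0.3] q6 -1.63
 to (584.0, -51.0, 150.0, 82.0) shift now-axes [1.197 0.791 0.01 ] after turn [1.194 0.794 0.019] |mm| 172.0 turn [-0.003  0.003 -0.002]
```

Lateral move first, then descent.

Emit:
arm_command --series '[{"dp":[0,0.2,0.005],"angular":[-0.003,0.003,-0.002],"gripper":0},{"dp":[0,0.3,0.005],"angular":[0,0,0],"gripper":0},{"dp":[0,0.2,0],"angular":[0,0,0],"gripper":0},{"dp":[0,0.06,0],"angular":[0,0,0],"gripper":0},{"dp":[0.3,0,0],"angular":[0,0,0],"gripper":0},{"dp":[0.45,0,0],"angular":[0,0,0],"gripper":0},{"dp":[0.3,0,0],"angular":[0,0,0],"gripper":0},{"dp":[0.1,0,0],"angular":[0,0,0],"gripper":0}]'

```text
clock: 57.65
position: [0.5826, -0.0519, 0.1408]
ee_rot: [0.531, -0.461, 0.536, 0.467]
contact_force: [0.3, 0.6, 0.9]
width: 0.0004
```

```bash
python3 go.py 585 -51 86 82
```

```text
t 57.65 pos [582.6 -51.9 140.8] phi 82.0 tilt 0.65 w 0.4 F [0.3 0.6 0.9] q6 -1.64
 to (585.0, -51.0, 86.0, 82.0) shift now-axes [ 0.457 -0.024  0.011] after turn [ 0.457 -0.019  0.011] |mm| 55.0 turn [-0.     0.    -0.007]
```

Emit:
arm_command --series '[{"dp":[0.15,-0.02,0.01],"angular":[0,0,-0.007],"gripper":0},{"dp":[0.17,0,0],"angular":[0,0,0],"gripper":0},{"dp":[0.08,0,0],"angular":[0,0,0],"gripper":0},{"dp":[0.03,0,0],"angular":[0,0,0],"gripper":0},{"dp":[0.03,0,0],"angular":[0,0,0],"gripper":0},{"dp":[0.03,0,0],"angular":[0,0,0],"gripper":0},{"dp":[0.03,0,0],"angular":[0,0,0],"gripper":0},{"dp":[0.03,0,0],"angular":[0,0,0],"gripper":0}]'

```text
clock: 58.65
position: [0.5894, -0.052, 0.0757]
ee_rot: [0.535, -0.466, 0.532, 0.462]
contact_force: [-4.4, -0.1, 21.3]
width: -0.0001
```

```bash
python3 go.py 585 -51 76 82
```

```text
t 58.65 pos [589.4 -52.   75.7] phi 82.0 tilt 0.37 w -0.1 F [-4.4 -0.1 21.3] q6 -1.64
 to (585.0, -51.0, 76.0, 82.0) shift now-axes [-0.002  0.038  0.003] after turn [-0.002  0.038  0.003] |mm| 5.0 turn [-0.    -0.     0.004]
```

The button is fully in (TCP z 75.7 mm where 76 is full travel, 21 N). I retreat up and toward the base.

Emit:
arm_command --series '[{"dp":[-0.1,0,0],"angular":[0,0,0],"gripper":0},{"dp":[-0.25,0,0],"angular":[0,0,0],"gripper":0},{"dp":[-0.45,0.1,0],"angular":[0,0,0],"gripper":0},{"dp":[-0.45,0.3,0],"angular":[0,0,0],"gripper":0},{"dp":[-0.3,0.45,0],"angular":[0,0,0],"gripper":0},{"dp":[0,0.45,0],"angular":[0,0,0],"gripper":0},{"dp":[0,0.4,0],"angular":[0,0,0],"gripper":0},{"dp":[0,0.15,0],"angular":[0,0,0],"gripper":0}]'

```text
clock: 59.65
position: [0.3695, -0.0213, 0.2642]
ee_rot: [0.537, -0.469, 0.53, 0.459]
contact_force: [0.0, 0.8, 0.4]
width: 0.0004
```

Emit:
arm_command --series '[{"dp":[0,0,0],"angular":[0,0,0],"gripper":0},{"dp":[0,0,0],"angular":[0,0,0],"gripper":0},{"dp":[0,0,0],"angular":[0,0,0],"gripper":0},{"dp":[0,0,0],"angular":[0,0,0],"gripper":0},{"dp":[0,0,0],"angular":[0,0,0],"gripper":0},{"dp":[0,0,0],"angular":[0,0,0],"gripper":0},{"dp":[0,0,0],"angular":[0,0,0],"gripper":0},{"dp":[0,0,0],"angular":[0,0,0],"gripper":0}]'

```text
clock: 60.65
position: [0.3743, -0.0224, 0.264]
ee_rot: [0.538, -0.469, 0.53, 0.458]
contact_force: [0.7, 0.1, -0.7]
width: -0.0
```

```bash
python3 - <<'E'
from m import *
for n in('top','side'):
    d=grab(n); cv2.imwrite('pics/%s8.png'%n,cv2.resize(d['image'],(800,600)))
    if n=='top':
        P=cloud(d).reshape(-1,3); T=d
        Q=P[np.linalg.norm(P[:,:2]-[.662,.2185],axis=1)<.05]; h=Q[(Q[:,2]>.155)&(Q[:,2]<.2)]; print('handle',rect(h[:,:2]),len(h),np.median(h[:,2]))
        g=d['image'].max(2).astype(float); V,U=np.mgrid[0:384,0:512]; w=np.clip(230-g,0,None)*(np.hypot(U-201,V-184.4)<6.5)
        c=np.array([(w*U).sum(),(w*V).sum()])/w.sum(); du,dv=U-c[0],V-c[1]
        ev,E=np.linalg.eigh(np.array([[(w*du*du).sum(),(w*du*dv).sum()],[(w*du*dv).sum(),(w*dv*dv).sum()]])); a=E[:,1]*8
        D=onplane(d,*(c+a),.073)-onplane(d,*(c-a),.073); print('slot ang',np.degrees(np.arctan2(D[1],D[0])),ev/w.sum(),c)
        Q=P[(np.abs(P[:,:2]-[.512,.306])<.11).all(1)]; q=Q[(Q[:,2]>.115)]; print('tub caps',len(q),q[:,2].max())
E
python3 go.py 400 0 250 82
```

```text
handle (array([663.8, 217.4]), array([33.3, 19. ]), 72.0) 103 0.17138464629702765
slot ang 82.355586625761 [0.30148826 4.84364612] [200.900358   184.36157518]
tub caps 503 0.13287312530846784
t 60.75 pos [374.3 -22.4 264. ] phi 82.0 tilt 1.10 w 0.0 F [-1.   0.8 -0.2] q6 -1.68
 to (400.0, 0.0, 250.0, 82.0) shift now-axes [ 0.12  -0.184  0.215] after turn [ 0.117 -0.186  0.215] |mm| 37.0 turn [-0.    -0.001  0.012]
```

View pics/top8.png

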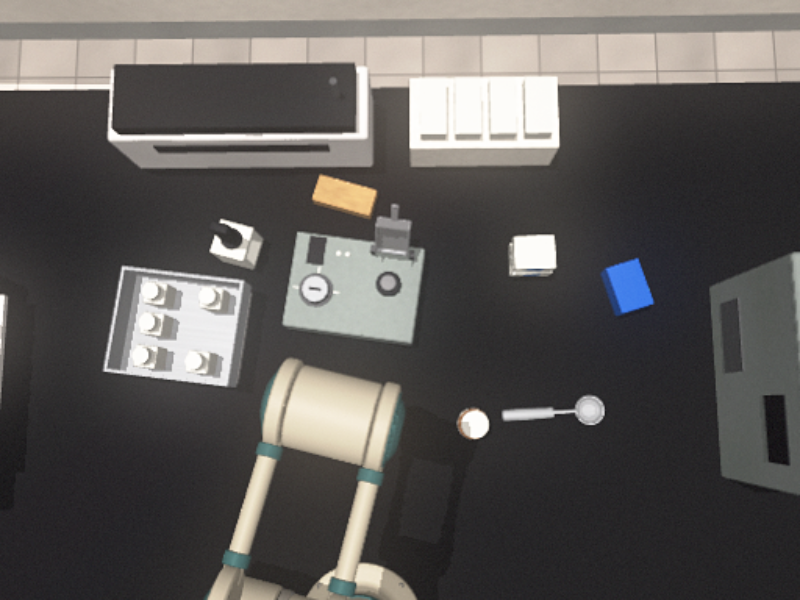

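View pics/side8.png

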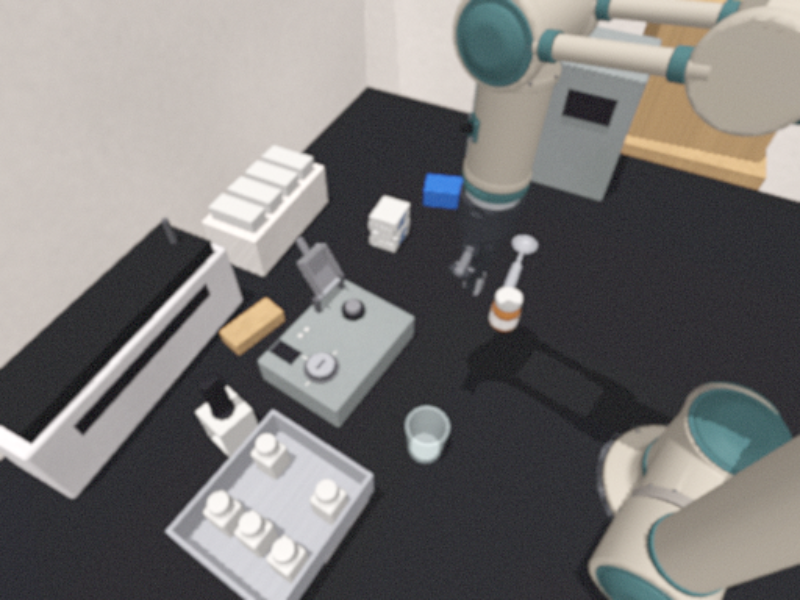

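Top view: five bottles stand at (153,292), (151,323), (145,355), (210,297), (197,361) in the tub. The driver is in its stand at (235,238), the guard is folded back at (393,225), and the slot is across at (316,288). The side view agrees.

```bash
python3 -c "
from rig import sign_off; print(sign_off())"
```

```text
the job is handed in; nothing more can be done
None
```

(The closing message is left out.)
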